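Put an adapter away in stack-nest job trays

ROBOT

A 6-joint arm with a two-finger parallel gripper is mounted at the origin on a cart in front of the work surface, level with it; the furniture and walls round the work are solid. World frame = base frame: x ahead of the robot, y to its left, z up, the work surface at z = 0. Lengths are in mm, angles in rad, forces in N, time in s.
With the tool pointing down it reaches from about 275 to 1000 mm from the base axis. Payload 8.4 kg.
Tool frame: the origin (TCP) lies between the finger pads; the fingertips stand 11 mm ahead of it and the grasp point (between the pads) lies 8 mm behind it; z points along the fingers, y is the direction in which the jaws open and shut (so a half turn about z gives the same grasp; the last joint's range is limited). The gripper opens to 85 mm and grips with 20 to 120 N. Pads are 22 mm wide; open, the fingers measure 114 mm over their backs; the gripper's body (76 mm by 85 mm) begins 54 mm behind the grasp point. The pads swing forward as they close: fully open they stand 13 mm farther back than shut.
Start: joints at [-1.281, 0.353, 1.633, -0, 1.155, -0.002], TCP at [179.796, -598.583, 242.281] pointing down, gripper open.
Joint ranges: [-2.63, 2.63], [-0.92, 2.1], [0.06, 2.66], [-1.3, 4.44], [0, 2.69], [-3.02, 3.02]. Speed limits (rad/s): [2.22, 2.22, 2.79, 3.14, 3.14, 3.14].

INTERFACE

Orientations are given as [roll, pitch, yaw] about the fixed x, y, z axes, in that order (R = Rz(yaw) Ry(pitch) Rx(roll)).
In Python, from rig import r, eyes gives the robot as it stands. The module is installed in compiled form; this text tells all that it offers.
- The arm moves only by the tool servo_tool, never from a script. Its argument "rows" is a list of rows, each a list of 3 entries, a list of its own where there are three numbers: the shift along the world's x, y, z in cm, then the turn about the world's z in rad, then the finger opening in cm, from 0 to 8.54. A call has 1 to 5 rows; each row shifts and turns the commanded pose from where the row before left it; what a row does not reach is not made up. A row lasts 1/12 s, in which the tool goes at most 41.7 mm and 7.16 degrees, less where a joint would pass 70% of its speed; a pose out of reach is approached as far as the arm can. A call is refused whole if a number of a shift passes 4.17 or a number of a turn 0.125, either way. A call with a gripper value outside its range is refused whole. The fingers move at their own pace and stop on an object; "squeeze" is the grip in N (left out, the last holds). Time passes only in rows, so rows that do not move let the fingers close. It gives the time, the measured TCP pose, the force and the opening at its end, in the units of the state.
- r.sense(): the state, without advancing time (a new reading comes with each control period).
- eyes.grab_frame(name): name is "scene" or "side" or "wrist"; returns a dict with "frame" (400x640x3 uint8, red, green, blue), "depth" (400x640 float32, mm along the optical axis (not along the pixel's ray), 0 where there is no reading), "vertical_fov" (degrees; the focal length in pixels is half the picture's height over the tangent of half this angle, whatever the lens; pixels are square), "cx", "cy" (the principal point, pixels), "camera_from_world" (4x4, takes a point from world to camera coordinates); the wrist camera has in their place "hand_eye" (4x4, takes a point from camera to tool coordinates, whose origin is the TCP and whose axes are the flange's). Camera axes: x right, y down, z forward; pixel columns grow to the right and rows downward; lengths in mm; the calibration is good to about 2 mm. A picture is of the moment at which its call begins: read the wrist's pose just before it.
- r.sign_off(): hands the job in, once; it reports no verdict.
The state is a dict: "clock": time; "qpos": joint angles; "qvel": joint speeds; "joint_efforts": joint torques, N m; "eef_pos": TCP position; "tcp_rot": TCP orientation; "contact_force": force on the tool from outside, world axes, zero at the start; "wrist_torque": the same for the moment, N m; "opening": opening from 0.0 (shut) to 1.0 (fully open).
Only numpy, scipy, OpenCV 4.12 (cv2) and the standard library are available. Lean on these libraries where they do the work, as an engineer would, in place of code of your own. Each camera call takes 0.05 s, during which the arm holds its last target.

TASK

Two empty stack-nest job trays stand nested in the sloping stand. Take out the blue one, lay the laptop adapter flat in the wide compartment of the grey one, then gently put the blue tray back the other way round (half a turn from how it was nested), so that it sits squarely on the grey tray's four lugs, down inside its rim and clear of the adapter. Leave the grey tray in the stand, never press the blue tray down on the adapter, and do not disturb the dish of screws or the small yellow tub.

Things in the scene. Friction and masses are not known exactly. Their poses are not given: they have to be found in the camera images.
- upper_tray_centre (a point): Centre (half-way up) of the blue tray, loose, 0.19 to 0.31 kg, 173 (x) x 187 (y) x 50 (z) mm over its rim; origin 25 mm over its underside, z out of its open top. Walls lean out 7.4 degrees; underside 152 x 166 mm. Floor 2.5 mm thick: narrow compartment y -81 to -40 mm, wide one y -20 to +81 mm. Starts nested in the grey tray, same axes, 28 mm above it
- upper_tray_grip (a point): Middle of the blue tray's grip, a ridge between its compartments: at y = -30 mm, x = 0, 26 mm over the underside; axes as the tray's. It runs 132 mm along x, is 12 mm wide and is pinched across y, from 13 to 39 mm over the underside; its top lies 11 mm below the rim. Finger room beside it at x = 0: 40 mm on the narrow side
- lower_tray_centre (a point): Centre (half-way up) of the grey tray, loose, same in shape, size and axes as the blue one; rests on the stand's slope against its front lip, about 1 mm of side play. A tray put in the same way round slides over its pillars and nests 28 mm above it (the adapter is taller). Turned half round, it lands on the four lugs: 42 mm above, 8 mm down inside the rim, 3.3 mm of play each way
- lower_tray_lug (a point): Lug on the grey tray: top of the pillar at x = 28, y = 78 mm, 42 mm over the underside; axes as the tray's. Each tray has four: x = +-28 mm on its +y wall, x = +-60 mm on its -y wall. Pillars are 18 mm wide and reach in to |y| = 70 mm (feet, up to 15 mm high: 26 mm wide, to |y| = 66 mm). Under each the tray is open for the pillar below to enter when nested
- stand_bed (a point): Middle of the top of the stand's bed: fixed aluminium sheet 168 x 172 mm on dark tubes, 62 mm over the bench. This frame is level; x is the horizontal direction in which the bed rises. It climbs 30 degrees from front (-x) to back, so trays in it lean their z 30 degrees towards -x. An 8 mm front lip and two low side tabs keep the grey tray
- adapter_centre (a point): Centre (half-way up) of the black laptop adapter, a brick 50 (x) x 108 (y) x 31 (z) mm, 0.19 to 0.31 kg, lying flat and loose on the bench. It goes in the wide compartment with its long side along the tray's x, and may slide down the slope to the tray's wall there
- screw_pan: bystander, loose: shallow grey dish of screws, 85 mm across, 18 mm high; origin under its centre
- flux_pot: bystander, loose: small yellow tub with a black lid, 47 mm across, 29 mm high; origin under its centre

How it is judged (in metres and radians):
On the way, in this order (a step that is already met when the one before it is completed fails the run):
1. the blue tray is out of the grey one, well clear of it (distance between upper_tray_centre and lower_tray_centre above 0.12 m), for 0.2 s.
2. the adapter lies flat in the wide compartment of the grey tray, and the grey tray is in the stand (z of adapter_centre in the frame of lower_tray_centre between -0.012 and -0.003 m and x of adapter_centre in the frame of lower_tray_centre between -0.045 and 0.045 m and y of adapter_centre in the frame of lower_tray_centre between -0.01 and 0.07 m and angle between the z axis of adapter_centre and the z axis of lower_tray_centre, either way round below 0.12 rad and distance between lower_tray_centre and stand_bed below 0.031 m and angle between lower_tray_centre's own z axis and vertical between 0.45 and 0.6 rad and distance between upper_tray_centre and lower_tray_centre above 0.09 m), for 0.2 s.
At the end, for the whole second after the job is handed in: Grey tray in the stand (centre within 31 mm of the bed's middle), adapter flat in its wide compartment, blue tray turned half round on the four lugs: centre 39.5 to 44.5 mm above the grey one's along its z, within 7 mm in x and y, parallel within 0.04 rad, square within 0.1 rad; trays at rest (z of adapter_centre in the frame of lower_tray_centre between -0.012 and -0.003 m and x of adapter_centre in the frame of lower_tray_centre between -0.045 and 0.045 m and y of adapter_centre in the frame of lower_tray_centre between -0.01 and 0.07 m and angle between the z axis of adapter_centre and the z axis of lower_tray_centre, either way round below 0.12 rad and distance between lower_tray_centre and stand_bed below 0.031 m and angle between lower_tray_centre's own z axis and vertical between 0.45 and 0.6 rad and z of upper_tray_centre in the frame of lower_tray_centre between 0.0395 and 0.0445 m and x of upper_tray_centre in the frame of lower_tray_centre between -0.007 and 0.007 m and y of upper_tray_centre in the frame of lower_tray_centre between -0.007 and 0.007 m and angle between the z axis of upper_tray_centre and the z axis of lower_tray_centre, either way round below 0.04 rad and angle between the x axis of upper_tray_centre and the x axis of lower_tray_centre, either way round below 0.1 rad and y of upper_tray_grip in the frame of lower_tray_centre above 0.01 m and linear speed of each of upper_tray, lower_tray below 0.02 m/s); the robot touches nothing.
It fails at once if the blue tray presses on the adapter (more than 6 N) (contact force between upper_tray and adapter above 6 N).
It fails at once if the blue tray is dropped on to the lugs (faster than 0.3 m/s within 10 mm of its seat) (y of upper_tray_grip in the frame of lower_tray_centre above 0.01 m and z of upper_tray_centre in the frame of lower_tray_centre between 0.04 and 0.052 m and x of upper_tray_centre in the frame of lower_tray_centre between -0.02 and 0.02 m and y of upper_tray_centre in the frame of lower_tray_centre between -0.02 and 0.02 m and linear speed of upper_tray above 0.3 m/s).
It fails at once if the shallow grey dish of screws is pushed more than 30 mm (distance of screw_pan from where it was at the start of the episode above 0.03 m).
It fails at once if the small yellow tub with a black lid is pushed more than 30 mm (distance of flux_pot from where it was at the start of the episode above 0.03 m).
It also fails if it takes over 72 s, if anything falls off the work surface, if the arm or the gripper's body presses on something with over 40 N, if the wrist force passes 120 N, or if a joint passes its speed limit or range.

## Working session

There is one attempt and no reset: what is moved stays moved. The work goes in short steps, Python scripts to look and compute and a tool call to move; the robot and the scene stay as the last step left them, time stands still between calls to the robot, and variables do not carry over. Pictures are saved under pics/ and viewed, and the job is handed in when it is done.

Besides the shell and the picture viewer there is one more tool, called after "Request:" as name(argument=value, ...), one argument or row to a line, values as JSON. servo_tool: Moves the arm, as the interface text tells. Its arguments: {"type":"object","properties":{"rows":{"type":"array"},"squeeze":{"type":"number"}},"required":["rows"]}

```bash
mkdir -p pics
cat > h.py <<'E'
import numpy as np, cv2
from rig import r, eyes
from scipy.spatial.transform import Rotation as Ro
def T_tool(s):
    T=np.eye(4); T[:3,:3]=Ro.from_euler('xyz',s['tcp_rot']).as_matrix(); T[:3,3]=s['eef_pos']; return T
def grab(name):
    s=r.sense(); g=eyes.grab_frame(name)
    g['f']=200/np.tan(np.radians(g['vertical_fov'])/2)
    g['wfc']=T_tool(s)@np.array(g['hand_eye']) if name=='wrist' else np.linalg.inv(np.array(g['camera_from_world']))
    return g
def save(g,fn): cv2.imwrite(fn,g['frame'][:,:,::-1])
def cloud(g):
    d=g['depth']; v,u=np.mgrid[0:400,0:640]
    P=np.stack([(u-g['cx'])/g['f']*d,(v-g['cy'])/g['f']*d,d,np.ones_like(d)],-1)
    W=(P@g['wfc'].T)[...,:3]; W[d<=0]=np.nan; return W
def ray(g,u,v,z):
    c=g['wfc'][:3,3]; d=g['wfc'][:3,:3]@np.array([(u-g['cx'])/g['f'],(v-g['cy'])/g['f'],1]); return c+d*(z-c[2])/d[2]
E
python3 - <<'E'
from h import *
print({k:np.round(v,3) for k,v in r.sense().items()})
for n in ['scene','side','wrist']:
    g=grab(n); save(g,f'pics/{n}0.png'); print(n,np.round(g['wfc'],3).tolist(),g['f'],g['cx'],g['cy'],(g['depth']>0).mean())
    np.save(f'/tmp/{n}0.npy',g,allow_pickle=True)
E
```

```text
{'clock': np.float64(0.0), 'qpos': array([-1.281,  0.354,  1.634,  0.   ,  1.155, -0.002]), 'qvel': array([-0.   ,  0.   , -0.   , -0.   ,  0.001,  0.001]), 'joint_efforts': array([-1.0000e-03, -6.0526e+01, -3.4207e+01, -0.0000e+00,  9.0000e-03,
       -0.0000e+00]), 'eef_pos': array([ 179.666, -598.136,  241.578]), 'tcp_rot': array([-3.14 , -0.   ,  0.292]), 'contact_force': array([-0.18 ,  0.081,  0.016]), 'wrist_torque': array([ 0.066, -0.046, -0.044]), 'opening': np.float64(0.998)}
scene [[-0.726, -0.394, 0.564, -112.343], [-0.688, 0.427, -0.587, 588.602], [-0.009, -0.814, -0.581, 766.386], [0.0, 0.0, 0.0, 1.0]] 466.2016220718874 320.65516343072073 211.30126533289223 0.9959453125
side [[0.987, -0.073, 0.145, 405.298], [-0.162, -0.36, 0.919, -1058.376], [-0.015, -0.93, -0.367, 466.65], [0.0, 0.0, 0.0, 1.0]] 371.9543112365897 323.353656424831 201.12761106749429 0.99594140625
wrist [[0.288, -0.924, -0.251, 244.177], [-0.958, -0.278, -0.074, -579.064], [-0.002, 0.262, -0.965, 373.711], [0.0, 0.0, 0.0, 1.0]] 324.5833841293347 313.6262866911828 198.00719719156425 0.9956953125
```

View pics/scene0.png

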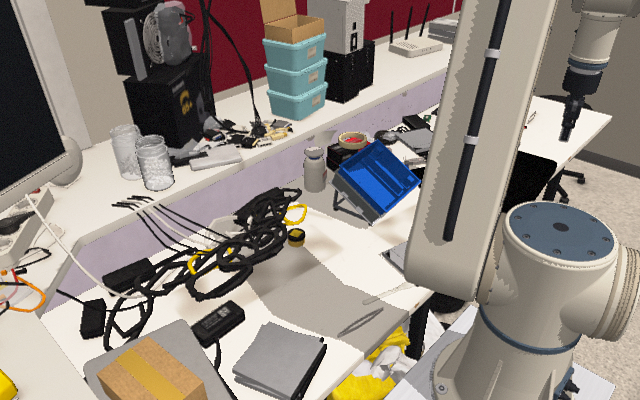

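View pics/side0.png

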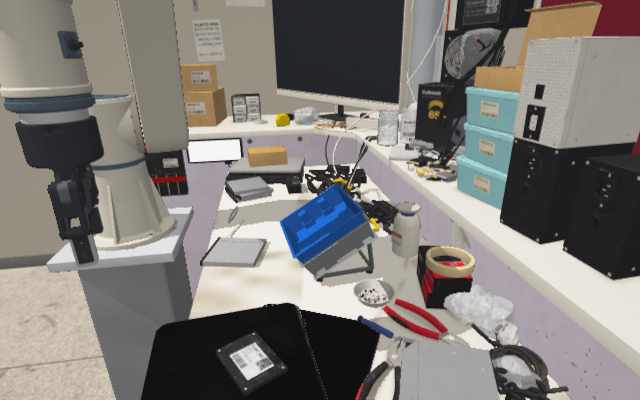

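View pics/wrist0.png

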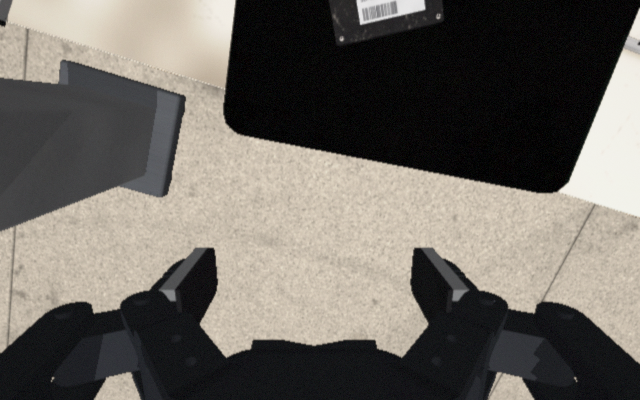

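Run:
```python
from h import *
for n in ['scene','side']:
    g=np.load(f'/tmp/{n}0.npy',allow_pickle=True).item(); W=cloud(g)
    hsv=cv2.cvtColor(g['frame'],cv2.COLOR_RGB2HSV)
    m=((hsv[...,0]>100)&(hsv[...,0]<125)&(hsv[...,1]>150)&(hsv[...,2]>60)).astype(np.uint8)
    k,l,st,c=cv2.connectedComponentsWithStats(m)
    i=1+np.argmax(st[1:,4]); print(n,st[i])
    P=W[(l==i)]; P=P[~np.isnan(P[:,0])]
    print(np.percentile(P,[1,50,99],0).round(1).tolist())
    # upper envelope plane: rim. iterative RANSAC over normals 
    for pt in ([(218,324),(298,237),(290,160)] if n=='scene' else [(374,293),(310,250)]): print(pt,W[pt[1],pt[0]].round(1))
# crop views
g=np.load('/tmp/scene0.npy',allow_pickle=True).item()
cv2.imwrite('pics/sc_crop1.png',cv2.resize(g['frame'][130:230,310:450,::-1],None,fx=5,fy=5,interpolation=cv2.INTER_CUBIC))
g=np.load('/tmp/side0.npy',allow_pickle=True).item()
cv2.imwrite('pics/sd_crop1.png',cv2.resize(g['frame'][170:320,190:430,::-1],None,fx=3.3,fy=3.3,interpolation=cv2.INTER_CUBIC))
```

```text
scene [ 338  139   84   76 3326]
[[433.7, -389.5, 48.0], [529.1, -313.3, 103.5], [598.9, -198.6, 168.7]]
(218, 324) [484.5 272.7  29.4]
(298, 237) [568.9 -37.1  28.3]
(290, 160) [ 817.8 -248.    69.2]
side [ 280  184   85   79 3614]
[[437.4, -394.5, 51.5], [519.9, -264.9, 108.2], [593.3, -204.0, 169.3]]
(374, 293) [ 608.5 -429.9    1.3]
(310, 250) [ 481.6 -388.9   94.1]
```

View pics/sc_crop1.png

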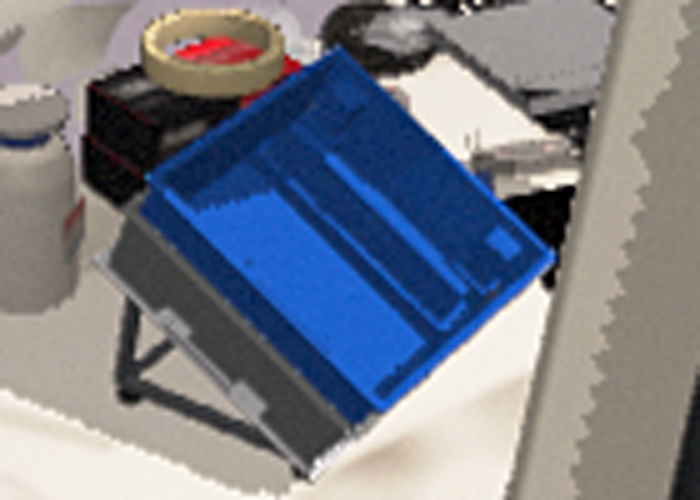

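View pics/sd_crop1.png

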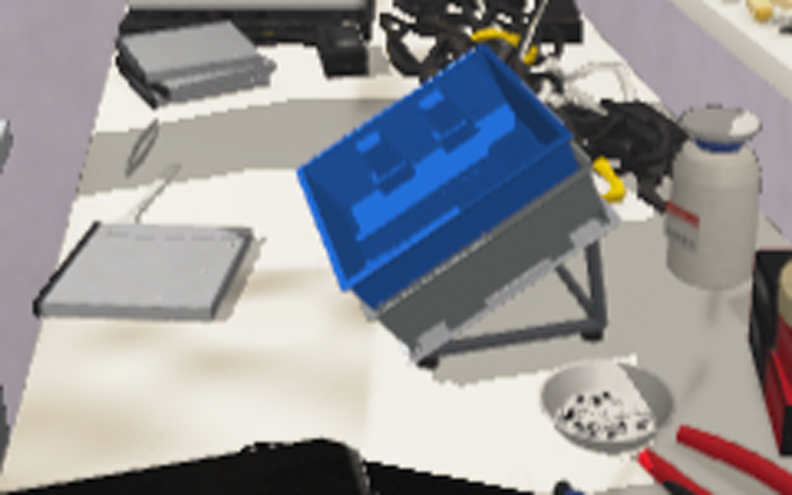

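Run:
```python
from h import *
A=[]
for n in ['scene','side']:
    g=np.load(f'/tmp/{n}0.npy',allow_pickle=True).item(); W=cloud(g)
    hsv=cv2.cvtColor(g['frame'],cv2.COLOR_RGB2HSV)
    m=((hsv[...,0]>100)&(hsv[...,0]<125)&(hsv[...,1]>150)&(hsv[...,2]>60)).astype(np.uint8)
    k,l,st,c=cv2.connectedComponentsWithStats(m); i=1+np.argmax(st[1:,4])
    mm=cv2.erode((l==i).astype(np.uint8),np.ones((2,2)))>0
    P=W[mm]; A.append(P[~np.isnan(P[:,0])])
for P in A+[np.vstack(A)]:
    psi=0.
    for it in range(8):
        R=(Ro.from_euler('z',psi)*Ro.from_euler('y',-np.pi/6)).as_matrix()
        Q=P@R
        top=np.percentile(Q[:,2],99); sel=Q[Q[:,2]>top-5]
        rect=cv2.minAreaRect(sel[:,:2].astype(np.float32)); a=rect[2]; a=(a+45)%90-45
        psi+=np.radians(a)
    C=R@np.array([*np.mean(cv2.boxPoints(rect),0),top])
    print('psi',psi,'rect',rect,'top',top,'rimcentre',C.round(1),'n',len(sel))
    print('centre', (C-R[:,2]*25).round(1),'grip',(C+R@[0,-30,-24]).round(1))
    # floor heights
    h,e=np.histogram(Q[:,2]-top,bins=np.arange(-56,4,3)); print(dict(zip(e.astype(int).tolist(),h.tolist())))
```

```text
psi 0.10001283427478329 rect ((475.8427734375, -342.39593505859375), (168.78585815429688, 188.87954711914062), -0.0) top -127.02116271459778 rimcentre [ 507.4 -293.2  127.9] n 370
centre [ 519.9 -291.9  106.3] grip [ 522.3 -321.8  107.1]
{-56: 17, -53: 349, -50: 473, -47: 128, -44: 96, -41: 133, -38: 150, -35: 104, -32: 116, -29: 110, -26: 142, -23: 155, -20: 161, -17: 192, -14: 210, -11: 134, -8: 102, -5: 213, -2: 146}
psi 0.09025568804463728 rect ((481.2357177734375, -345.76995849609375), (167.176513671875, 186.58590698242188), 0.0) top -129.34740863756915 rimcentre [ 510.6 -301.   128.6] n 426
centre [ 523.1 -299.8  106.9] grip [ 525.3 -329.8  107.8]
{-56: 0, -53: 1, -50: 371, -47: 159, -44: 70, -41: 87, -38: 97, -35: 99, -32: 138, -29: 197, -26: 256, -23: 257, -20: 255, -17: 265, -14: 337, -11: 259, -8: 155, -5: 184, -2: 241}
psi 0.10258578406015195 rect ((476.16845703125, -346.96429443359375), (170.708740234375, 195.72901916503906), 0.0) top -126.90812922493924 rimcentre [ 508.9 -296.4  128.2] n 777
centre [ 521.3 -295.1  106.5] grip [ 523.9 -325.   107.4]
{-56: 9, -53: 274, -50: 981, -47: 233, -44: 176, -41: 213, -38: 259, -35: 198, -32: 252, -29: 303, -26: 409, -23: 394, -20: 422, -17: 444, -14: 559, -11: 411, -8: 257, -5: 347, -2: 414}
```

Request:
servo_tool(
  rows=[
    [[2.0, 1.5, 2.5], 0, 8.5],
    [[2.0, 1.5, 2.5], 0, 8.5],
    [[2.9, 2.3, 1.0], -0.05, 8.5],
    [[2.9, 2.3, 1.0], -0.05, 8.5],
    [[2.9, 2.3, 0.8], -0.05, 8.5],
  ],
)

```text
clock: 0.57
eef_pos: [307.7, -498.7, 321.2]
tcp_rot: [3.141, -0.0, 0.138]
contact_force: [0.9, 0.4, -0.6]
opening: 0.993
```

Request:
servo_tool(
  rows=[
    [[3.1, 2.5, 0], -0.045, 6],
    [[3.1, 2.5, 0], 0, 6],
    [[3.1, 2.5, 0], 0, 6],
    [[3.1, 2.5, 0], 0, 6],
    [[3.1, 2.5, 0], 0, 6],
  ],
)

```text
clock: 0.98
eef_pos: [462.9, -373.0, 320.2]
tcp_rot: [-3.141, 0.0, 0.097]
contact_force: [1.4, -1.3, 0.0]
opening: 0.702
```

Request:
servo_tool(
  rows=[
    [[3.1, 2.5, 0], 0, 6],
    [[3.1, 2.5, 0], 0, 6],
    [[0, 0, 0], 0, 6],
  ],
)

```text
clock: 1.23
eef_pos: [528.4, -320.1, 319.9]
tcp_rot: [-3.14, -0.002, 0.101]
contact_force: [0.0, -0.4, 0.6]
opening: 0.702
```

Run:
```python
from h import *
s=r.sense();print(s['clock'],s['eef_pos'].round(1),s['tcp_rot'].round(3),s['qpos'].round(3))
g=grab('wrist'); save(g,'pics/w1.png'); np.save('/tmp/w1.npy',g,allow_pickle=True)
```

```text
1.2333 [ 528.4 -320.1  319.9] [-3.14e+00 -2.00e-03  1.01e-01] [-0.549  0.28   1.561  0.003  1.3    0.921]
```

View pics/w1.png

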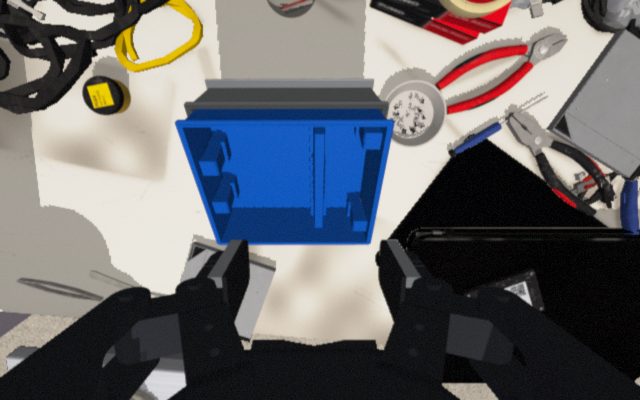

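Run:
```python
from h import *
g=np.load('/tmp/w1.npy',allow_pickle=True).item(); W=cloud(g)
hsv=cv2.cvtColor(g['frame'],cv2.COLOR_RGB2HSV)
m=((hsv[...,0]>100)&(hsv[...,0]<125)&(hsv[...,1]>150)&(hsv[...,2]>60)).astype(np.uint8)
k,l,st,c=cv2.connectedComponentsWithStats(m); i=1+np.argmax(st[1:,4]); print(st[i])
P=W[l==i]; P=P[~np.isnan(P[:,0])]
psi=0.1
for it in range(8):
    R=(Ro.from_euler('z',psi)*Ro.from_euler('y',-np.pi/6)).as_matrix()
    Q=P@R; top=np.percentile(Q[:,2],99); sel=Q[Q[:,2]>top-5]
    rect=cv2.minAreaRect(sel[:,:2].astype(np.float32)); a=(rect[2]+45)%90-45; psi+=np.radians(a)
C=R@np.array([*np.mean(cv2.boxPoints(rect),0),top])
print(psi,rect,top,C.round(1),'centre',(C-R[:,2]*25).round(1),'grip',(C+R@[0,-30,-24]).round(1))
# ridge: points with local height ~ -11 in the middle
q=Q-(R.T@C); s=(abs(q[:,2]+11)<5)&(abs(q[:,0])<55)&(q[:,1]>-60)&(q[:,1]<0)
print('ridge top',np.percentile(q[s],[2,50,98],0).round(1), s.sum())
s=(abs(q[:,2]+47.5)<4); print('floor',np.median(q[s],0).round(1),s.sum())
# plane fit of floor -> tilt
F=P[s]; c0=F.mean(0); n=np.linalg.svd(F-c0)[2][2]; n*=np.sign(n[2]); print('n',n.round(3),'tilt',np.degrees(np.arccos(n[2])),'az',np.arctan2(-n[1],-n[0]))
for uv in [(103,95),(415,113),(120,190),(230,290),(60,250),(180,30),(230,30),(360,30)]: print(uv,W[uv[1],uv[0]].round(1))
```

```text
[  176   109   218   136 25081]
0.10311120651957296 ((479.16571044921875, -347.74139404296875), (184.75503540039062, 170.6573486328125), 90.0) -125.71929401246267 [ 511.1 -296.7  130.7] centre [ 523.5 -295.4  109.1] grip [ 526.1 -325.3  109.9]
ridge top [[-52.6 -33.9 -13.3]
 [  9.1 -29.2 -11.7]
 [ 53.4 -24.9 -10.6]] 731
floor [ -5.5   9.1 -48. ] 9840
n [-0.493 -0.052  0.868] tilt 29.741178893307065 az 0.10467673408806255
(103, 95) [587.1 -50.5  30.1]
(415, 113) [ 605.6 -448.     2.3]
(120, 190) [457.8 -48.1   1.3]
(230, 290) [ 530.4 -289.8  348.7]
(60, 250) [354.5  47.2   0.8]
(180, 30) [ 675.7 -134.7    1.4]
(230, 30) [ 6.823e+02 -1.973e+02  1.000e-01]
(360, 30) [ 698.4 -360.8    2.3]
```

Request:
servo_tool(
  rows=[
    [[-0.4, -0.5, -3], 0, 4],
    [[0, 0, -3], 0, 4],
    [[0, 0, -3], 0, 4],
    [[0, 0, -3], 0, 4],
    [[0, 0, -2], 0, 4],
  ],
)

```text
clock: 1.7
eef_pos: [517.6, -329.6, 177.3]
tcp_rot: [-3.14, 0.003, 0.096]
contact_force: [-0.4, -0.5, -0.5]
opening: 0.469
```

Run:
```python
from h import *
s=r.sense();print(s['clock'],s['eef_pos'].round(1),s['tcp_rot'].round(3),s['opening'])
g=grab('wrist'); save(g,'pics/w2.png')
# height map on bench
H=np.full((14,20),np.nan); 
Ws=[cloud(np.load(f'/tmp/{n}0.npy',allow_pickle=True).item()).reshape(-1,3) for n in ['scene','side','wrist']]+[cloud(np.load('/tmp/w1.npy',allow_pickle=True).item()).reshape(-1,3)]
W=np.vstack(Ws[:2]); W=W[~np.isnan(W[:,0])]
for i in range(14):
    row=[]
    for j in range(20):
        x=300+25*i; y=250-25*j
        s=(abs(W[:,0]-x)<12.5)&(abs(W[:,1]-y)<12.5)
        row.append('%4d'%np.percentile(W[s,2],97) if s.sum()>3 else '   .')
    print(x,' '.join(row))
print('y',[250-25*j for j in range(20)])
```

```text
1.7 [ 517.6 -329.6  177.3] [-3.14e+00  3.00e-03  9.60e-02] 0.4689619726259774
300   40   39   40   39   31    2    8    8    8    7    2    4    4    4    4   11   13   13   13   13
325   40   39   40   39   25    1    0    1    0    1    4    3    1    1    1   11   13   13   12   13
350   40   39   40   38   12    0    1    0    1    1    1    0    1    0    0    2   12   13   12   12
375   40   39   39   36    1    1    0    0    0    1    0    0    0    1    0    1   12   13   13   13
400   39   39   39   23    1    0    0    1    1    0    0    0    1    0    0    0    8    1    0    0
425    1   25   25    1    1    0    0    1    1    1    0    0    0    0    0    0    0    0   88   87
450    1    1    1    1    1    1    0    1    0    0    1    0    1    0    0    0    0    0  101   98
475   30   30   23    0    1    1    1    0    1    1    0    1    0    1    1    1    0    1  116  109
500   31   31   28    1    0    0    1    0    1    1    1    1    1    1    1    1    0    0  129  120
525   30   31   26    1    0    0    0    0    0    1    1    0    0    1    0    1    0    0  144  136
550   58   55   50   46   41   37   36   43   44   50    0    1   26    1    2    1    0    0  159  130
575   45    5    0   44   50   47   49   52   55   57   58   28   29   14    0    0    0    0  167  169
600   43    1    1   56   55   49   47   37   32   37   55   54   29   28    0    2    0    1  144  126
625   39   39   41   51   52   49   42   48   36   31   41   47    .   25   19   13    0    1   59   27
y [250, 225, 200, 175, 150, 125, 100, 75, 50, 25, 0, -25, -50, -75, -100, -125, -150, -175, -200, -225]
```

View pics/w2.png

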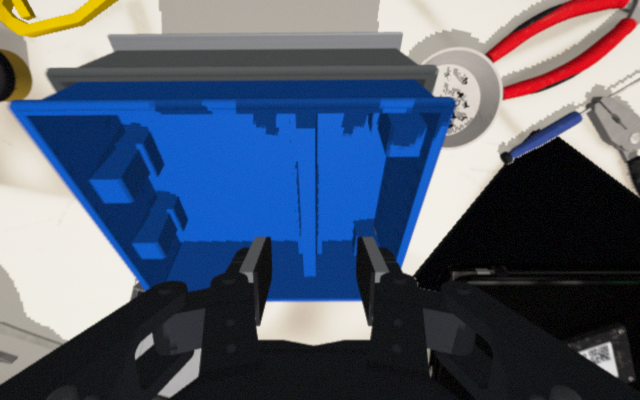

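Request:
servo_tool(
  rows=[
    [[0.5, 0.4, -2.5], 0, 4],
    [[0, 0, -2.5], 0, 4],
    [[0, 0, -1.6], 0, 4],
    [[0, 0, -1.0], 0.005, 4],
    [[0, 0, 0], 0, 4],
  ],
)

```text
clock: 2.17
eef_pos: [523.4, -325.5, 102.8]
tcp_rot: [-3.14, 0.003, 0.102]
contact_force: [0.2, 0.0, -0.2]
opening: 0.466
```

Request:
servo_tool(
  rows=[
    [[0, 0, 0], 0, 3],
  ],
)

```text
clock: 2.25
eef_pos: [524.7, -326.1, 104.8]
tcp_rot: [3.142, 0.0, 0.101]
contact_force: [0.1, 0.4, -0.0]
opening: 0.361
```

Run:
```python
from h import *
s=r.sense();print(s['clock'],s['eef_pos'].round(1),s['tcp_rot'].round(3),s['opening'],s['contact_force'])
g=grab('wrist'); save(g,'pics/w3.png')
```

```text
2.25 [ 524.7 -326.1  104.8] [3.142 0.    0.101] 0.3606060625537725 [ 0.0936403   0.41146893 -0.04711671]
```

View pics/w3.png

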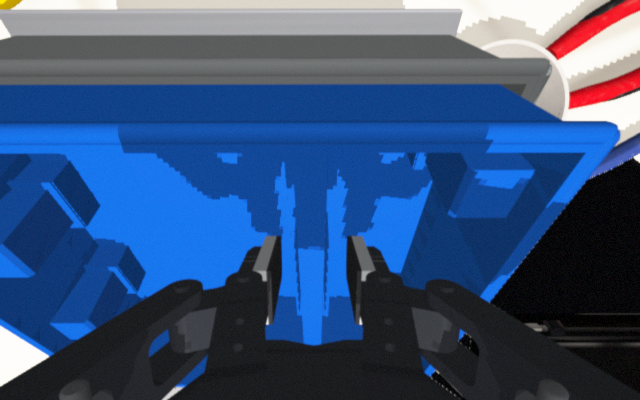

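Request:
servo_tool(
  rows=[
    [[0, 0, 0], 0, 1.0],
    [[0, 0, 0], 0, 0.8],
    [[0, 0, 0], 0, 0.5],
    [[0, 0, 0], 0, 0.5],
    [[0, 0, 0], 0, 0.5],
  ],
  squeeze=60,
)

```text
clock: 2.72
eef_pos: [525.5, -326.2, 106.1]
tcp_rot: [3.14, -0.002, 0.102]
contact_force: [-1.3, 0.1, 6.5]
opening: 0.16
```

Request:
servo_tool(
  rows=[
    [[-0.25, -0.03, 0.43], 0, 0.5],
    [[-0.5, -0.05, 0.87], 0, 0.5],
    [[-0.5, -0.05, 0.87], 0, 0.5],
    [[-0.5, -0.05, 0.87], 0, 0.5],
    [[-0.5, -0.05, 0.87], 0, 0.5],
  ],
)

```text
clock: 3.13
eef_pos: [501.1, -327.7, 144.3]
tcp_rot: [-3.141, 0.001, 0.102]
contact_force: [-0.2, 0.5, -2.3]
opening: 0.154
```

Run:
```python
from h import *
s=r.sense();print(s['clock'],s['eef_pos'].round(1),s['tcp_rot'].round(3),s['opening'],s['contact_force'])
g=grab('side'); cv2.imwrite('pics/s4.png',cv2.resize(g['frame'][150:320,190:430,::-1],None,fx=3.3,fy=3.3,interpolation=cv2.INTER_CUBIC))
```

```text
3.1333 [ 501.1 -327.7  144.3] [-3.141e+00  1.000e-03  1.020e-01] 0.15421165177665977 [-0.1808974   0.54565979 -2.26362517]
```

View pics/s4.png

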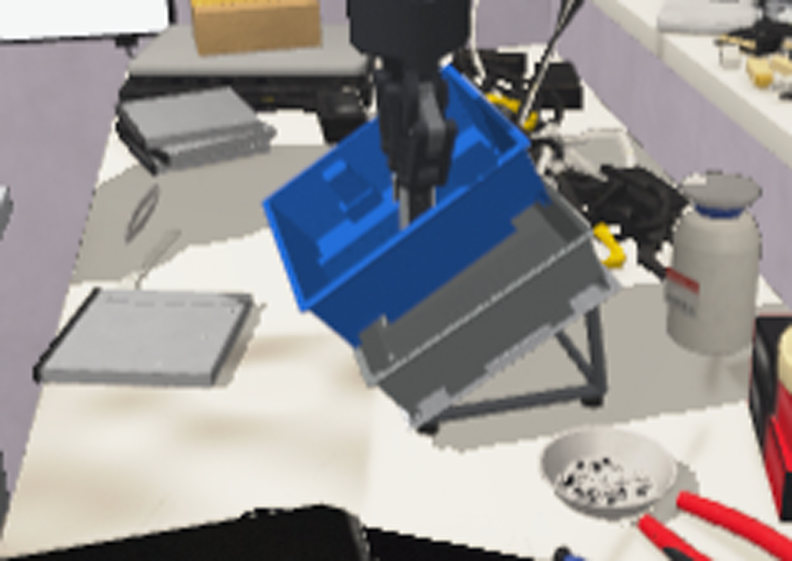

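Request:
servo_tool(
  rows=[
    [[-0.5, -0.05, 0.87], 0, 0.5],
    [[-0.8, -0.1, 1.4], 0, 0.5],
    [[-1, -0.1, 1.7], 0, 0.5],
    [[-0.5, 0, 2.5], 0, 0.5],
    [[0, 0, 3], 0, 0.5],
  ],
)

```text
clock: 3.6
eef_pos: [471.7, -329.6, 237.7]
tcp_rot: [-3.139, 0.004, 0.101]
contact_force: [0.9, -0.3, -3.3]
opening: 0.152
```

Request:
servo_tool(
  rows=[
    [[0, 0, 3], 0.04, 0.5],
    [[-0.2, 0.5, 2.5], 0.08, 0.5],
    [[-0.2, 1.0, 1], 0.12, 0.5],
    [[-0.2, 1.5, 0], 0.12, 0.5],
    [[-0.2, 1.5, 0], 0.12, 0.5],
  ],
)

```text
clock: 4.02
eef_pos: [465.9, -285.2, 304.4]
tcp_rot: [3.14, -0.001, 0.587]
contact_force: [-0.0, 0.6, -3.4]
opening: 0.157
```

Request:
servo_tool(
  rows=[
    [[-0.2, 1.5, 0], 0.12, 0.5],
    [[-0.2, 1.5, 0], 0.12, 0.5],
    [[-0.2, 1.5, 0], 0.12, 0.5],
    [[-0.2, 1.5, 0], 0.12, 0.5],
    [[-0.2, 1.5, 0], 0.12, 0.5],
  ],
)

```text
clock: 4.43
eef_pos: [455.5, -209.6, 303.2]
tcp_rot: [-3.141, -0.0, 1.188]
contact_force: [-0.1, 0.5, -1.9]
opening: 0.155
```

Request:
servo_tool(
  rows=[
    [[-0.2, 1.5, 0], 0.12, 0.5],
    [[-0.2, 1.5, 0], 0.12, 0.5],
    [[-0.2, 1.5, 0], 0.12, 0.5],
    [[-0.2, 1.5, 0], 0.12, 0.5],
    [[-0.2, 1.5, 0], 0.12, 0.5],
  ],
)

```text
clock: 4.85
eef_pos: [445.4, -134.6, 303.2]
tcp_rot: [-3.141, -0.0, 1.788]
contact_force: [-0.1, 0.5, -2.0]
opening: 0.158
```

Request:
servo_tool(
  rows=[
    [[-0.2, 1.5, 0], 0.12, 0.5],
    [[-0.2, 1.5, 0], 0.12, 0.5],
    [[-0.2, 1.5, 0], 0.12, 0.5],
    [[-0.2, 1.5, 0], 0.12, 0.5],
    [[-0.2, 1.5, 0], 0.12, 0.5],
  ],
)

```text
clock: 5.27
eef_pos: [435.5, -59.7, 303.2]
tcp_rot: [-3.141, -0.0, 2.388]
contact_force: [-0.1, 0.2, -1.8]
opening: 0.155
```

Request:
servo_tool(
  rows=[
    [[0, 1.0, -2], 0.12, 0.5],
    [[0, 1.0, -2], 0.12, 0.5],
    [[0, 1.0, -3], 0.12, 0.5],
    [[0, 1.0, -3], 0.12, 0.5],
    [[0, 1, -3], 0.12, 0.5],
  ],
)

```text
clock: 5.68
eef_pos: [435.8, -10.0, 172.4]
tcp_rot: [3.141, 0.001, 2.988]
contact_force: [0.5, -0.3, -3.5]
opening: 0.152
```

Request:
servo_tool(
  rows=[
    [[0, 0, -3], 0.12, 0.5],
    [[0, 0, -3], 0.12, 0.5],
    [[0, 0, -2], 0.016, 0.5],
    [[0, 0, -1.5], 0, 0.5],
    [[0, 0, 0], 0, 0.5],
  ],
)

```text
clock: 6.1
eef_pos: [433.9, -10.4, 75.8]
tcp_rot: [3.141, -0.005, -3.045]
contact_force: [-1.0, -0.4, -2.6]
opening: 0.157
```

Run:
```python
from h import *
s=r.sense();print(s['clock'],s['eef_pos'].round(1),s['tcp_rot'].round(3),s['qpos'].round(2),s['contact_force'])
g=grab('scene'); save(g,'pics/c5.png')
g=grab('wrist'); save(g,'pics/w5.png')
```

```text
6.1 [433.9 -10.4  75.8] [ 3.141 -0.005 -3.045] [-0.03  0.32  2.16  0.    0.67 -1.69] [-0.98781797 -0.38489724 -2.59816414]
```

View pics/c5.png

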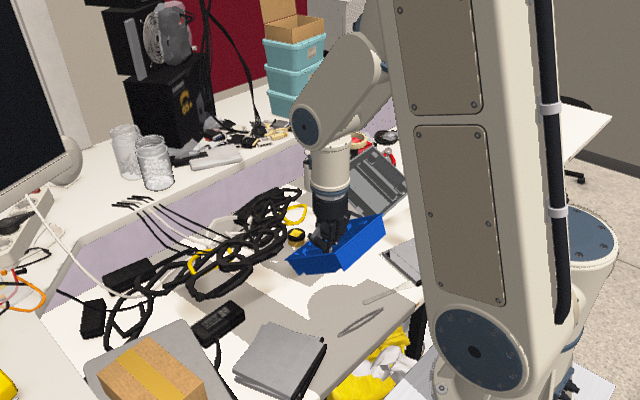

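View pics/w5.png

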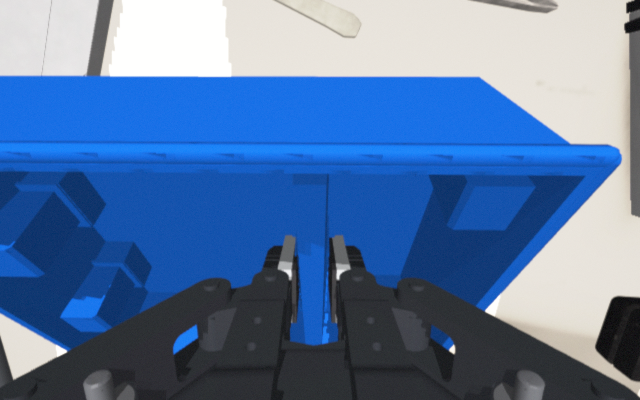

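Request:
servo_tool(
  rows=[
    [[-1, 0, -0.8], 0, 0.5],
    [[-1, 0, -0.5], 0, 0.5],
    [[0, 0, -0.5], 0, 0.5],
    [[0, 0, -0.5], 0, 0.5],
    [[0, 0, -0.5], 0, 0.5],
  ],
  squeeze=20,
)

```text
clock: 6.62
eef_pos: [417.0, -10.4, 50.3]
tcp_rot: [-3.141, 0.001, -3.046]
contact_force: [-0.8, -0.1, -0.4]
opening: 0.154
```

Request:
servo_tool(
  rows=[
    [[0, 0, -0.4], 0, 0.5],
    [[0, 0, -0.4], 0, 0.5],
    [[0, 0, -0.4], 0, 0.5],
    [[0, 0, -0.4], 0, 0.5],
  ],
)

```text
clock: 6.95
eef_pos: [416.3, -10.4, 33.7]
tcp_rot: [3.142, -0.0, -3.045]
contact_force: [-2.3, 0.5, 2.0]
opening: 0.151
```

Run:
```python
from h import *
s=r.sense();print(s['clock'],s['eef_pos'].round(1),s['tcp_rot'].round(3),s['opening'],s['contact_force'])
g=grab('wrist'); save(g,'pics/w6.png')
```

```text
6.95 [416.3 -10.4  33.7] [ 3.142 -0.    -3.045] 0.15131551604726423 [-2.33825756  0.54231923  1.97967958]
```

View pics/w6.png

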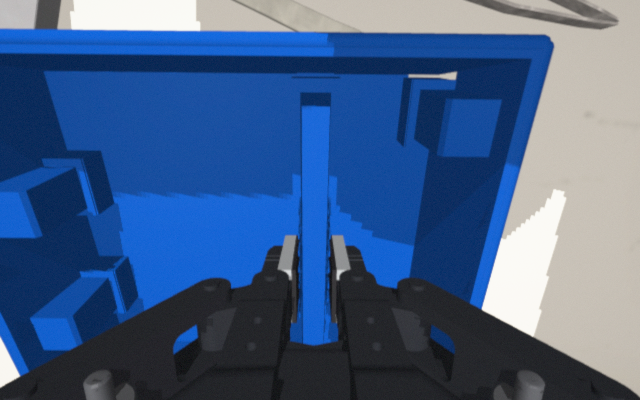

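Request:
servo_tool(
  rows=[
    [[0, 0, -0.4], 0, 0.5],
    [[0, 0, -0.4], 0, 0.5],
    [[0, 0, -0.3], 0, 0.5],
    [[0, 0, 0], 0, 0.5],
  ],
)

```text
clock: 7.33
eef_pos: [416.6, -10.3, 24.3]
tcp_rot: [3.142, 0.0, -3.045]
contact_force: [-9.2, 1.6, 37.8]
opening: 0.139
```

Request:
servo_tool(
  rows=[
    [[0, 0, 0], 0, 4],
    [[0, 0, 0], 0, 4],
    [[0, 0, 0.5], 0, 4],
    [[0, 0, 2], 0, 4],
    [[0, 0, 3.5], 0, 4],
  ],
)

```text
clock: 7.75
eef_pos: [414.3, -10.3, 81.6]
tcp_rot: [3.141, -0.006, -3.045]
contact_force: [0.2, -0.2, -0.2]
opening: 0.469
```

Run:
```python
from h import *
s=r.sense();print(s['clock'],s['eef_pos'].round(1),s['tcp_rot'].round(3),s['opening'],s['contact_force'],s['qpos'].round(2))
# adapter from initial scene cloud
g=np.load('/tmp/scene0.npy',allow_pickle=True).item(); W=cloud(g)
s=(W[...,0]>440)&(W[...,0]<570)&(W[...,1]>190)&(W[...,1]<340)&(W[...,2]>25)&(W[...,2]<36)
n,l,st,c=cv2.connectedComponentsWithStats(s.astype(np.uint8))
for i in range(1,n):
    if st[i,4]>150:
        P=W[l==i]; print(st[i],cv2.minAreaRect(P[:,:2].astype(np.float32)),np.median(P[:,2]))
cv2.imwrite('pics/adp.png',cv2.resize(g['frame'][270:380,60:350,::-1],None,fx=2.7,fy=2.7,interpolation=cv2.INTER_CUBIC))
```

```text
7.75 [414.3 -10.3  81.6] [ 3.141 -0.006 -3.045] 0.46871097812888735 [ 0.18334364 -0.17982273 -0.17388485] [-0.03  0.28  2.2  -0.    0.67 -1.7 ]
[190 300  54  41 970] ((497.56182861328125, 265.6050720214844), (51.12937545776367, 108.19477081298828), 1.3206422328948975) 29.0776506066951
```

View pics/adp.png

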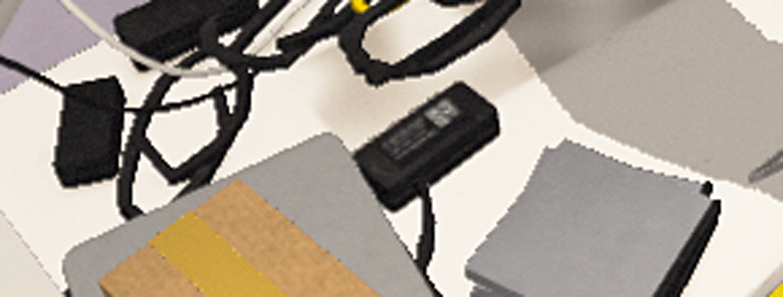

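Request:
servo_tool(
  rows=[
    [[0, 0, 4], 0, 4],
    [[0.6, 2, 3.5], -0.117, 5],
    [[0.6, 2, 2], -0.117, 7],
    [[0.6, 2, 1], -0.117, 7],
    [[0.6, 2, 0], -0.117, 7],
  ],
)

```text
clock: 8.17
eef_pos: [442.3, 70.7, 191.2]
tcp_rot: [3.139, 0.005, 2.764]
contact_force: [0.8, -0.4, -0.3]
opening: 0.82
```

Request:
servo_tool(
  rows=[
    [[0.6, 2, 0], -0.117, 7],
    [[0.6, 2, 0], -0.117, 7],
    [[0.6, 2, 0], -0.117, 7],
    [[0.6, 2, 0], -0.117, 7],
    [[0.6, 2, 0], -0.117, 7],
  ],
)

```text
clock: 8.58
eef_pos: [470.5, 170.7, 188.1]
tcp_rot: [3.142, 0.0, 2.179]
contact_force: [0.6, 0.7, -0.0]
opening: 0.822
```

Request:
servo_tool(
  rows=[
    [[0.6, 2, 0], -0.117, 7],
    [[0.6, 2, 0], -0.117, 7],
    [[0.6, 2, 0], -0.117, 7],
    [[0.6, 2, 0], -0.117, 7],
    [[0.4, 1.2, 0], -0.117, 7],
  ],
)

```text
clock: 9.0
eef_pos: [498.8, 263.5, 188.1]
tcp_rot: [3.141, -0.001, 1.595]
contact_force: [-0.3, -0.5, -0.6]
opening: 0.815
```

Request:
servo_tool(
  rows=[
    [[0, 0, 0], 0, 7],
    [[0, 0, 0], 0, 7],
  ],
)

```text
clock: 9.17
eef_pos: [498.1, 261.9, 187.8]
tcp_rot: [-3.141, 0.0, 1.604]
contact_force: [-0.8, 0.4, -0.4]
opening: 0.818
```

Run:
```python
from h import *
s=r.sense();print(s['clock'],s['eef_pos'].round(1),s['tcp_rot'].round(3),s['opening'],s['qpos'].round(2))
g=grab('wrist'); save(g,'pics/w7.png'); W=cloud(g)
s=(W[...,0]>420)&(W[...,0]<580)&(W[...,1]>180)&(W[...,1]<350)&(W[...,2]>25)&(W[...,2]<36)
n,l,st,c=cv2.connectedComponentsWithStats(s.astype(np.uint8))
for i in range(1,n):
    if st[i,4]>300:
        P=W[l==i]; print(st[i],cv2.minAreaRect(P[:,:2].astype(np.float32)),np.median(P[:,2]))
```

```text
9.1667 [498.1 261.9 187.8] [-3.141  0.     1.604] 0.8177903393834441 [ 0.48  0.32  1.82 -0.    1.01  0.45]
[224  92  91  24 376] ((458.4136962890625, 329.5831604003906), (5.790675640106201, 78.3946533203125), 78.31857299804688) 29.870755384140182
[ 288  124   55  115 5995] ((499.59002685546875, 263.1549377441406), (48.627384185791016, 106.813232421875), 1.2374930381774902) 31.007915752698693
```

View pics/w7.png

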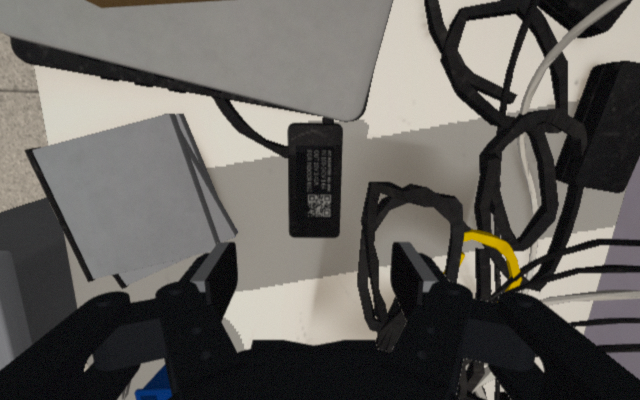

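Run:
```python
from h import *
g=grab('wrist'); W=cloud(g); W=W.reshape(-1,3); W=W[~np.isnan(W[:,0])]
ys=list(range(325,205,-10)); print('x\\y',ys)
for x in range(440,580,6):
    row=[]
    for y in ys:
        s=(abs(W[:,0]-x)<3)&(abs(W[:,1]-y)<5)&(W[:,2]<140); row.append('%4d'%np.percentile(W[s,2],95) if s.sum()>1 else '   .')
    print(x,' '.join(row))
```

```text
x\y [325, 315, 305, 295, 285, 275, 265, 255, 245, 235, 225, 215]
440    1   25   26    2    1    2    1    1    1    1    1    1
446    1    2   26   25    1    1    1    2    1    1    1    1
452    1    2   26   26    1    1    1    2    1    1    1    1
458   27    1    1   25    1    1    1    1    1    1    1    2
464   30    1    1   25   22    1    1    1    1    1    1    1
470   30    1    1   24   22    1    1    2    1    1    1    1
476   55   31   31   32   32   31   31   31   31   31   31   31
482   56   31   32   32   32   31   32   32   32   31   31   32
488   56   31   32   32   32   32   32   32   32   32   32   32
494   57   31   32   32   32   32   32   32   32   32   32   32
500   58   31   32   32   31   32   32   32   32   32   32   31
506   58   31   32   32   32   32   32   32   32   32   32   31
512   58   31   32   32   32   32   32   32   32   32   31   32
518   58   32   32   32   32   31   32   32   32   32   32   31
524   58   51   31   31   31   32   31   31   31   31   32   31
530   57    1    1    1    1    1    1    1    1    1    1    1
536   55    1    1    1    1    1    1    1    1    1    1    1
542   29    1    1    1    1    2   56   61   60   58   51   11
548    1    1    1    1    1   57   59   60   60   58   58   56
554    1    1    1    1    1   53   58   58   57   57   56   56
560    1    1    1    1    1    1   54   43   42   41   40    .
566    1    1    1    1    1    1   51   51   43   41    .    1
572    1    1    1    1    1    1   47   49   43    .    1    1
578    1    1    1    1    1    1   45   46   43    1    1    1
```

Run:
```python
from h import *
g=grab('wrist'); W=cloud(g); W=W.reshape(-1,3); W=W[~np.isnan(W[:,0])]
print(r.sense()['eef_pos'],r.sense()['tcp_rot'])
for y in range(240,302,4):
    b=(abs(W[:,1]-y)<2)
    R=W[b&(W[:,0]>528)&(W[:,0]<570)&(W[:,2]>12)&(W[:,2]<120)]; L=W[b&(W[:,0]<473)&(W[:,0]>430)&(W[:,2]>12)&(W[:,2]<120)]
    A=W[b&(W[:,2]>26)&(W[:,2]<36)&(W[:,0]>465)&(W[:,0]<532)]
    print(y,'loop',np.sort(R[:,0])[:3].round(1) if len(R) else '-', R[:,2].min().round() if len(R) else '','left',L[:,0].max().round(1) if len(L) else '-','adp',A[:,0].min().round(1),A[:,0].max().round(1))
```

```text
[497.87676067 260.7937939  187.939265  ] [-3.14098476e+00  4.57350960e-04  1.60193752e+00]
240 loop [541.1 541.2 541.2] 37.0 left - adp 476.4 524.2
244 loop [541.3 541.9 542. ] 32.0 left - adp 476.3 524.0
248 loop [542.  542.1 542.3] 31.0 left - adp 476.3 523.7
252 loop [542.4 542.4 542.8] 32.0 left - adp 476.3 523.4
256 loop [542.9 543.  543.4] 34.0 left - adp 476.2 523.3
260 loop [543.3 543.3 543.5] 48.0 left - adp 476.1 524.0
264 loop [544.  544.  544.1] 41.0 left - adp 476.1 523.8
268 loop [544.2 544.4 544.4] 38.0 left - adp 476.1 523.6
272 loop [544.8 544.9 545.4] 46.0 left - adp 475.0 523.3
276 loop -  left - adp 475.0 523.1
280 loop -  left - adp 474.9 522.8
284 loop -  left 472.4 adp 474.8 522.6
288 loop -  left 472.4 adp 474.8 523.2
292 loop -  left 472.5 adp 474.8 523.1
296 loop -  left 472.9 adp 474.8 523.0
300 loop -  left 460.9 adp 474.7 522.7
```

Request:
servo_tool(
  rows=[
    [[-0.1, 0.9, -2.5], -0.008, 5.8],
    [[0, 0, -3], 0, 5.8],
    [[0, 0, -3], 0, 5.8],
    [[0, 0, -2], 0, 5.8],
    [[0, 0, 0], 0, 5.8],
  ],
)

```text
clock: 9.73
eef_pos: [494.6, 268.5, 79.4]
tcp_rot: [-3.136, 0.003, 1.593]
contact_force: [-1.0, -0.2, -0.4]
opening: 0.684
```

Run:
```python
from h import *
s=r.sense();print(s['clock'],s['eef_pos'].round(1),s['tcp_rot'].round(3),s['opening'],s['contact_force'])
g=grab('wrist'); save(g,'pics/w8.png')
```

```text
9.7333 [494.6 268.5  79.4] [-3.136e+00  3.000e-03  1.593e+00] 0.6838860973798592 [-0.99261459 -0.23075262 -0.44109251]
```

View pics/w8.png

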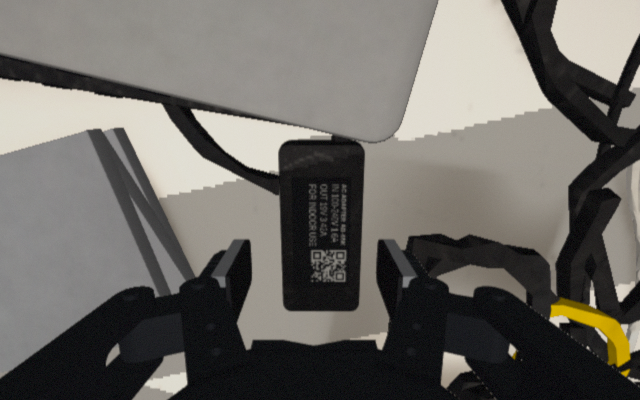

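Request:
servo_tool(
  rows=[
    [[0, 0, -1.5], 0, 5.8],
    [[0, 0, 0], 0, 5.8],
  ],
)

```text
clock: 9.95
eef_pos: [497.3, 270.1, 68.1]
tcp_rot: [-3.141, 0.0, 1.592]
contact_force: [-1.4, -0.5, -0.0]
opening: 0.681
```

Run:
```python
from h import *
s=r.sense();print(s['clock'],s['eef_pos'].round(1),s['tcp_rot'].round(3),s['opening'],s['contact_force'])
g=grab('wrist'); save(g,'pics/w9.png');
```

```text
9.95 [497.3 270.1  68.1] [-3.141  0.     1.592] 0.6814884698169649 [-1.40965257 -0.49019007 -0.01515534]
```

View pics/w9.png

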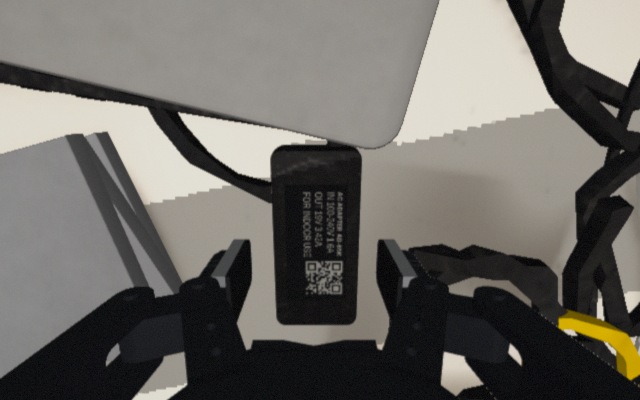

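Request:
servo_tool(
  rows=[
    [[0, 0, -1.5], 0, 5.8],
    [[0, 0, -1.2], 0, 5.8],
    [[0, 0, -1.0], 0, 5.8],
    [[0, 0, -0.6], 0, 5.8],
    [[0, 0, -0.5], 0, 5.8],
  ],
)

```text
clock: 10.42
eef_pos: [497.1, 270.5, 19.6]
tcp_rot: [-3.141, 0.0, 1.592]
contact_force: [0.3, -0.8, 0.0]
opening: 0.677
```

Request:
servo_tool(
  rows=[
    [[0, 0, 0], 0, 5.0],
    [[0, 0, 0], 0, 4.6],
    [[0, 0, 0], 0, 4.4],
    [[0, 0, 0], 0, 4.4],
  ],
  squeeze=50,
)

```text
clock: 10.75
eef_pos: [497.3, 270.7, 20.3]
tcp_rot: [3.142, -0.0, 1.592]
contact_force: [0.1, 0.2, -1.4]
opening: 0.573
```

Request:
servo_tool(
  rows=[
    [[0, 0, 0.5], 0, 4.4],
    [[0, 0, 1.5], 0, 4.4],
    [[0, 0, 3], 0, 4.4],
    [[0, 0, 3], 0, 4.4],
    [[0, 0, 3.5], 0, 4.4],
  ],
)

```text
clock: 11.17
eef_pos: [496.4, 270.1, 135.8]
tcp_rot: [-3.14, 0.001, 1.592]
contact_force: [0.7, 0.0, -2.3]
opening: 0.569
```

Run:
```python
from h import *
s=r.sense();print(s['clock'],s['eef_pos'].round(1),s['tcp_rot'].round(3),s['opening'],s['contact_force'])
R=(Ro.from_euler('z',.103)*Ro.from_euler('y',-np.pi/6)).as_matrix(); c=np.array([537.4,-294,84.9])
print(c+R@[-8,23,5.5]-[0,0,8])
g=grab('wrist'); save(g,'pics/w10.png');
```

```text
11.1667 [496.4 270.1 135.8] [-3.140e+00  1.000e-03  1.592e+00] 0.5693126624217136 [ 0.67942009  0.00842744 -2.33434216]
[ 525.40827599 -272.11698894   77.66313972]
```

View pics/w10.png

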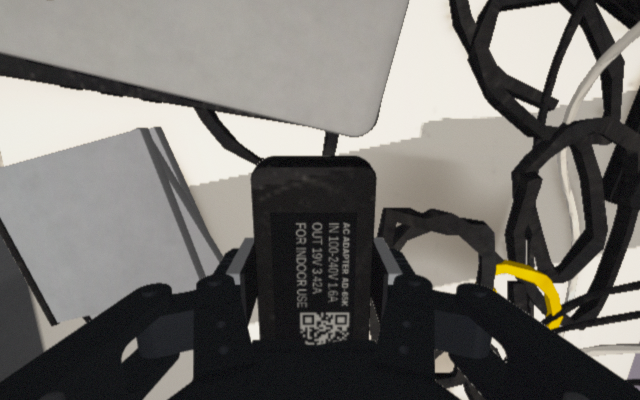

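Request:
servo_tool(
  rows=[
    [[0, -0.5, 3.5], 0, 4.4],
    [[0.15, -1.5, 3.0], -0.06, 4.4],
    [[0.15, -2.5, 2], -0.1, 4.4],
    [[0.2, -3.3, 1], -0.11, 4.4],
    [[0.2, -3.3, 1], -0.11, 4.4],
  ],
)

```text
clock: 11.63
eef_pos: [504.5, 159.0, 241.9]
tcp_rot: [3.14, -0.002, 1.208]
contact_force: [0.6, -1.1, -2.2]
opening: 0.571
```

Request:
servo_tool(
  rows=[
    [[0.2, -3.5, 0], -0.11, 4.4],
    [[0.2, -3.5, 0], -0.11, 4.4],
    [[0.2, -3.5, 0], -0.11, 4.4],
    [[0.2, -3.5, 0], -0.11, 4.4],
    [[0.2, -3.5, 0], -0.11, 4.4],
  ],
)

```text
clock: 12.05
eef_pos: [513.9, -17.0, 240.6]
tcp_rot: [3.141, -0.001, 0.656]
contact_force: [0.1, 0.4, -2.2]
opening: 0.57
```

Request:
servo_tool(
  rows=[
    [[0.2, -3.5, 0], -0.11, 4.4],
    [[0.2, -3.5, 0], -0.11, 4.4],
    [[0.2, -3.5, 0], -0.11, 4.4],
    [[0.2, -3.5, 0], -0.11, 4.4],
    [[0.2, -3.5, 0], -0.11, 4.4],
  ],
)

```text
clock: 12.47
eef_pos: [523.9, -192.1, 240.5]
tcp_rot: [3.141, -0.0, 0.106]
contact_force: [0.0, 0.9, -2.9]
opening: 0.572
```

Request:
servo_tool(
  rows=[
    [[0, -3, 0], 0, 4.4],
    [[0, -2, 0], 0, 4.4],
    [[0, -1, 0], 0, 4.4],
    [[0, 0, 0], 0, 4.4],
    [[0, 0, 0], 0, 4.4],
  ],
)

```text
clock: 12.88
eef_pos: [524.0, -250.0, 240.0]
tcp_rot: [-3.141, 0.0, 0.111]
contact_force: [0.3, 0.3, -2.7]
opening: 0.569
```

Run:
```python
from h import *
s=r.sense();print(s['clock'],s['eef_pos'].round(1),s['tcp_rot'].round(3),s['opening'],s['contact_force'])
g=grab('wrist'); save(g,'pics/w11.png'); np.save('/tmp/w11.npy',g,allow_pickle=True)
g=grab('side'); save(g,'pics/s11.png'); np.save('/tmp/s11.npy',g,allow_pickle=True)
g=grab('scene'); save(g,'pics/c11.png'); np.save('/tmp/c11.npy',g,allow_pickle=True)
```

```text
12.8833 [ 524. -250.  240.] [-3.141  0.     0.111] 0.5693896147663936 [ 0.32470189  0.28128589 -2.65774703]
```

View pics/w11.png

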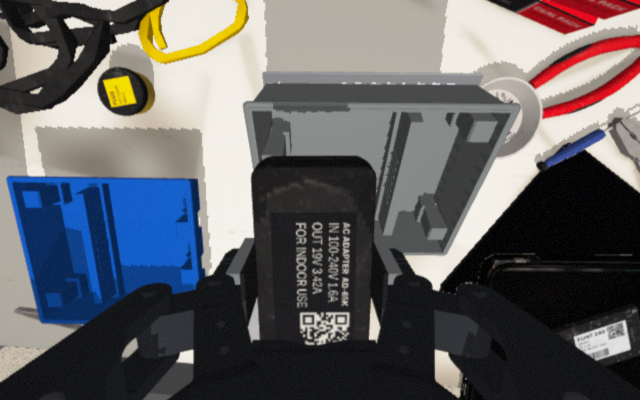

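View pics/s11.png

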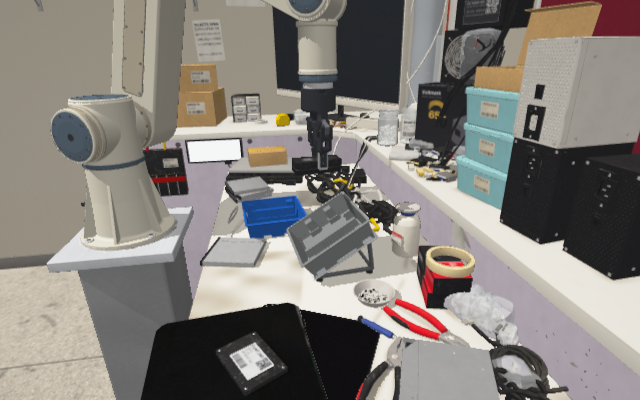

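Run:
```python
from h import *
R=(Ro.from_euler('z',.103)*Ro.from_euler('y',-np.pi/6)).as_matrix(); c=np.array([537.4,-294,84.9])
for n in ['w11','s11','c11']:
    g=np.load(f'/tmp/{n}.npy',allow_pickle=True).item(); W=cloud(g)
    sat=cv2.cvtColor(g['frame'],cv2.COLOR_RGB2HSV)
    q=(W-c)@R; 
    m=(abs(q[...,0])<100)&(abs(q[...,1])<105)&(abs(q[...,2])<35)
    Q=q[m]; 
    rim=Q[Q[:,2]>19]; fl=Q[(abs(Q[:,2]+22.5)<7)&(abs(Q[:,0])<60)&(abs(Q[:,1]-30)<35)]
    rid=Q[(abs(Q[:,2]-14)<4)&(abs(Q[:,0])<50)&(abs(Q[:,1]+30)<14)]
    print(n,len(Q),'rim z99',np.percentile(Q[:,2],99).round(1),'x',np.percentile(rim[:,0],[1,99]).round(1),'y',np.percentile(rim[:,1],[1,99]).round(1))
    if len(fl)>20: print('  floor',np.median(fl,0).round(1),len(fl))
    if len(rid)>10: print('  ridge',np.percentile(rid,[3,50,97],0).round(1).tolist())
```

```text
w11 30279 rim z99 24.7 x [-83.3  86.4] y [-92.  93.]
  floor [ 31.2  29.6 -23.3] 3504
  ridge [[-45.8, -33.6, 10.8], [8.9, -28.8, 13.0], [48.1, -24.7, 14.0]]
s11 4471 rim z99 23.9 x [-87.2  84.6] y [-96.   90.8]
  floor [ -0.6  51.7 -24.4] 326
  ridge [[-46.3, -37.6, 10.4], [1.2, -32.9, 11.9], [47.5, -26.0, 13.2]]
c11 3402 rim z99 24.0 x [-87.6  84.2] y [-90.   97.9]
  floor [ -0.6  18.4 -25.2] 484
  ridge [[-47.9, -30.4, 10.1], [1.5, -26.2, 11.3], [46.8, -20.5, 14.5]]
```

Request:
servo_tool(
  rows=[
    [[0.1, -1.1, 0], -0.008, 4.4],
    [[0, -1.05, -2], 0, 4.4],
    [[0, 0, -3.5], 0, 4.4],
    [[0, 0, -3.5], 0, 4.4],
    [[0, 0, -2.5], 0, 4.4],
  ],
)

```text
clock: 13.45
eef_pos: [524.7, -271.4, 122.8]
tcp_rot: [-3.141, 0.001, 0.104]
contact_force: [-0.4, 0.2, -3.5]
opening: 0.572
```

Request:
servo_tool(
  rows=[
    [[0, 0, -1.0], 0, 4.4],
    [[0, 0, 0], 0, 4.4],
  ],
  squeeze=30,
)

```text
clock: 13.62
eef_pos: [524.0, -271.0, 112.8]
tcp_rot: [-3.139, 0.004, 0.104]
contact_force: [0.9, 0.5, -1.7]
opening: 0.57
```

Run:
```python
from h import *
s=r.sense();print(s['clock'],s['eef_pos'].round(1),s['tcp_rot'].round(3),s['opening'],s['contact_force'])
g=grab('wrist'); save(g,'pics/w12.png')
g=grab('side'); cv2.imwrite('pics/s12.png',cv2.resize(g['frame'][150:300,230:430,::-1],None,fx=3.5,fy=3.5,interpolation=cv2.INTER_CUBIC))
```

```text
13.6167 [ 524.  -271.   112.8] [-3.139  0.004  0.104] 0.5703575814960778 [ 0.85533879  0.45542935 -1.67578724]
```

View pics/w12.png

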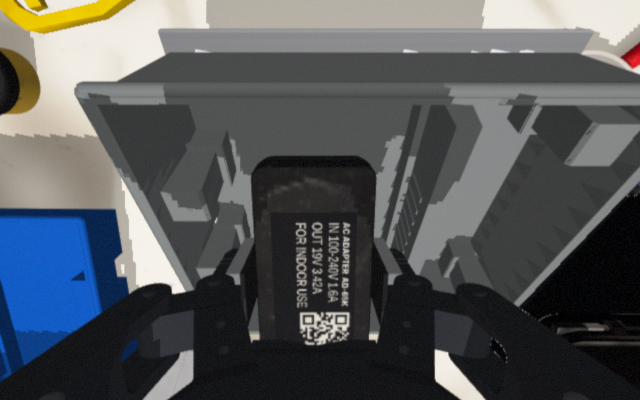

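View pics/s12.png

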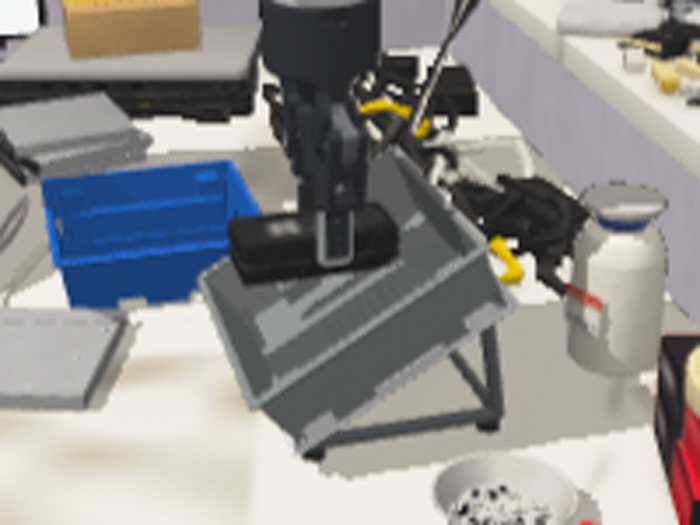

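Good alignment between ridge and pillars. Lower and let the adapter pivot in a light grip.

Request:
servo_tool(
  rows=[
    [[0, 0, -0.6], 0, 4.4],
    [[0, 0, -0.5], 0, 4.4],
    [[0, 0, -0.5], 0, 4.4],
    [[0, 0, -0.4], 0, 4.4],
  ],
  squeeze=20,
)

```text
clock: 14.05
eef_pos: [525.0, -272.1, 95.6]
tcp_rot: [3.141, 0.0, 0.104]
contact_force: [-11.1, -0.8, 13.9]
opening: 0.567
```

Request:
servo_tool(
  rows=[
    [[0, 0, -0.4], 0, 4.4],
    [[0, 0, -0.4], 0, 4.4],
    [[0, 0, -0.3], 0, 4.4],
  ],
)

```text
clock: 14.3
eef_pos: [522.9, -272.2, 84.5]
tcp_rot: [-3.141, 0.004, 0.104]
contact_force: [-14.3, -3.5, 12.2]
opening: 0.574
```

Run:
```python
from h import *
s=r.sense();print(s['clock'],s['eef_pos'].round(1),s['tcp_rot'].round(3),s['opening'],s['contact_force'])
g=grab('wrist'); save(g,'pics/w13.png')
g=grab('side'); cv2.imwrite('pics/s13.png',cv2.resize(g['frame'][150:300,230:430,::-1],None,fx=3.5,fy=3.5,interpolation=cv2.INTER_CUBIC))
```

```text
14.3 [ 522.9 -272.2   84.5] [-3.141  0.004  0.104] 0.5743196073653305 [-14.34100649  -3.45725984  12.22674501]
```

View pics/s13.png

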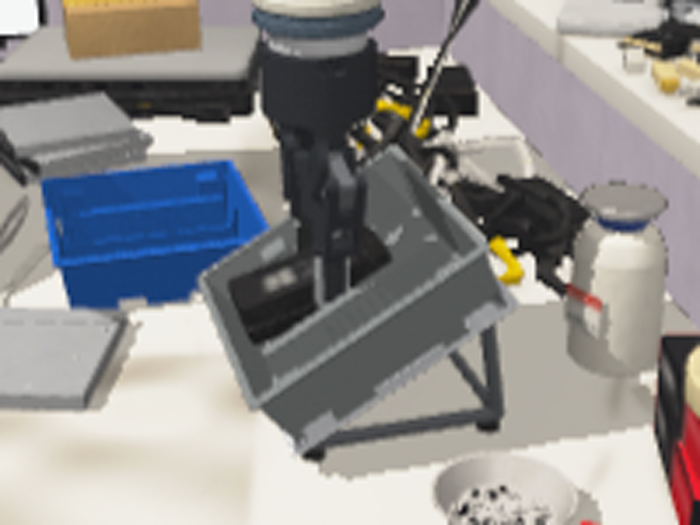

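View pics/w13.png

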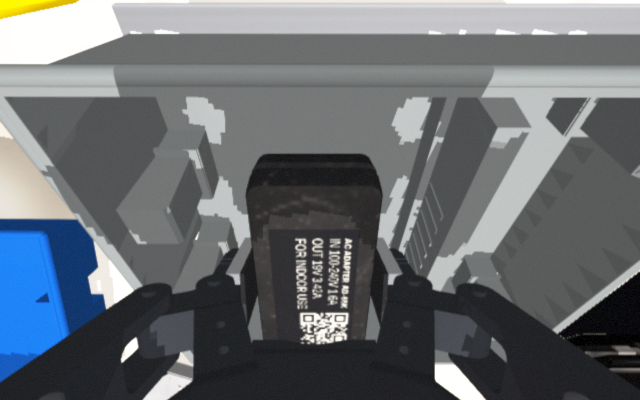

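Request:
servo_tool(
  rows=[
    [[-0.3, 0, -0.3], 0, 4.4],
    [[-0.2, 0, -0.3], 0, 4.4],
    [[0, 0, -0.1], 0, 4.4],
    [[0, 0, 0], 0, 4.4],
  ],
)

```text
clock: 14.73
eef_pos: [520.7, -272.6, 78.2]
tcp_rot: [3.14, -0.001, 0.104]
contact_force: [-3.3, -1.0, 7.9]
opening: 0.57
```

Run:
```python
from h import *
s=r.sense();print(s['clock'],s['eef_pos'].round(1),s['tcp_rot'].round(3),s['opening'],s['contact_force'])
g=grab('side'); cv2.imwrite('pics/s14.png',cv2.resize(g['frame'][150:300,230:430,::-1],None,fx=3.5,fy=3.5,interpolation=cv2.INTER_CUBIC))
```

```text
14.7333 [ 520.7 -272.6   78.2] [ 3.14e+00 -1.00e-03  1.04e-01] 0.5699113881453557 [-3.28327351 -0.95467409  7.94400975]
```

View pics/s14.png

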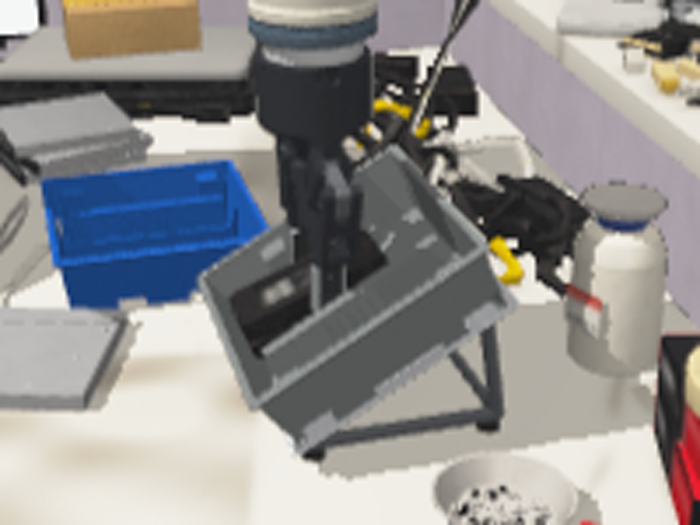

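Nearly flat. Release (to 58 mm only) and back up.

Request:
servo_tool(
  rows=[
    [[0, 0, -0.1], 0, 5.2],
    [[0, 0, 0], 0, 5.7],
    [[0, 0, 0], 0, 5.7],
    [[0, 0, 1], 0, 5.7],
    [[0, 0, 2], 0, 5.7],
  ],
)

```text
clock: 15.2
eef_pos: [518.9, -271.1, 104.8]
tcp_rot: [-3.139, 0.003, 0.104]
contact_force: [-0.0, 0.5, 0.4]
opening: 0.667
```

Request:
servo_tool(
  rows=[
    [[0, 0, 3.5], 0, 5.7],
    [[0, 0, 4], 0, 5.7],
    [[0, 0, 4], 0, 5.7],
    [[0, 0, 2], 0, 5.7],
    [[0, 0, 0], 0, 5.7],
  ],
)

```text
clock: 15.62
eef_pos: [522.9, -273.1, 247.5]
tcp_rot: [3.136, -0.008, 0.104]
contact_force: [0.7, 0.1, -0.6]
opening: 0.671
```

Run:
```python
from h import *
s=r.sense();print(s['clock'],s['eef_pos'].round(1),s['tcp_rot'].round(3),s['opening'],s['contact_force'])
g=grab('wrist'); save(g,'pics/w15.png'); np.save('/tmp/w15.npy',g,allow_pickle=True)
R=(Ro.from_euler('z',.103)*Ro.from_euler('y',-np.pi/6)).as_matrix(); c=np.array([537.4,-294,84.9])
W=cloud(g); q=(W-c)@R; v=g['frame'].max(2)
m=(abs(q[...,0])<100)&(abs(q[...,1])<105)&(abs(q[...,2])<35)
Q=q[m]; rim=Q[Q[:,2]>19]
print('rim z99',np.percentile(Q[:,2],99).round(1),'rect',cv2.minAreaRect(rim[:,:2].astype(np.float32)))
rid=Q[(abs(Q[:,2]-14)<4)&(abs(Q[:,0])<50)&(abs(Q[:,1]+30)<14)]; print('ridge',np.percentile(rid,[3,50,97],0).round(1).tolist())
fl=Q[(abs(Q[:,2]+22.5)<5)&(Q[:,1]>-15)&(Q[:,1]<60)&(abs(Q[:,0])<65)]; print('floor',np.median(fl,0))
a=m&(v<70)&(q[...,2]>2)&(q[...,2]<16)&(abs(q[...,0])<75)&(q[...,1]>-15)&(q[...,1]<68)
k,l,st,_=cv2.connectedComponentsWithStats(a.astype(np.uint8)); i=1+np.argmax(st[1:,4]); A=q[l==i]
print('adapter top',cv2.minAreaRect(A[:,:2].astype(np.float32)),np.percentile(A,[2,50,98],0).round(1).tolist())
n=np.linalg.svd(A-A.mean(0))[2][2]; print('n in tray',n.round(3))
```

```text
15.6167 [ 522.9 -273.1  247.5] [ 3.136 -0.008  0.104] 0.6712650414185537 [ 0.69502038  0.13943715 -0.56059138]
rim z99 24.8 rect ((-0.3285675048828125, 0.6154708862304688), (187.3878936767578, 174.76077270507812), 89.83879089355469)
ridge [[-45.7, -33.7, 11.1], [8.7, -29.0, 13.1], [47.8, -24.8, 14.1]]
floor [ 32.2511997   20.47037355 -23.32224307]
adapter top ((-1.361236572265625, 23.185523986816406), (71.10736083984375, 48.187660217285156), 0.15807363390922546) [[-30.1, 0.1, 3.8], [9.7, 24.8, 10.1], [33.4, 46.3, 15.7]]
n in tray [ 0.15  -0.003  0.989]
```

View pics/w15.png

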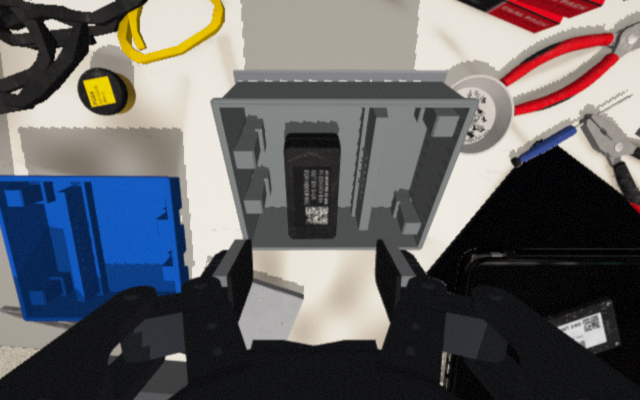

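Run:
```python
from h import *
g=grab('wrist'); print(r.sense()['eef_pos'].round(1))
R=(Ro.from_euler('z',.103)*Ro.from_euler('y',-np.pi/6)).as_matrix(); c=np.array([537.4,-294,84.9])
W=cloud(g); q=(W-c)@R; 
a=(abs(q[...,1]-24)<18)&(abs(q[...,0])<85)&(q[...,2]>-30)&(q[...,2]<40)
Q=q[a]
for x in range(-84,86,7):
    s=abs(Q[:,0]-x)<3.5
    if s.sum()>3: print(x,np.percentile(Q[s,2],[10,50,90]).round(1))
v,u=np.where(a); 
cv2.imwrite('pics/w16.png',cv2.resize(g['frame'][80:270,190:490,::-1],None,fx=2.6,fy=2.6,interpolation=cv2.INTER_CUBIC))
```

```text
[ 520.6 -272.   242.4]
-84 [17.9 23.2 24.7]
-77 [15.  18.4 23.3]
-70 [20.5 21.  21.6]
-63 [19.7 20.4 21.1]
-56 [18.5 19.4 20.1]
-49 [17.7 18.6 19.4]
-42 [16.8 17.5 18.4]
-35 [15.9 16.6 17.3]
-28 [14.7 15.5 16.4]
-21 [13.8 14.6 15.3]
-14 [12.7 13.7 14.4]
-7 [11.8 12.7 13.5]
0 [10.8 11.6 12.5]
7 [ 9.8 10.6 11.4]
14 [ 8.6  9.7 10.4]
21 [7.8 8.6 9.4]
28 [-23.5  -9.1   8.2]
35 [-23.7  -4.    6.2]
42 [-24.2 -23.5 -22.5]
49 [-24.1 -23.4 -22.6]
56 [-24.1 -23.1 -22.5]
77 [-26.1 -12.1   6.7]
84 [-26.6  22.7  24.6]
```

View pics/w16.png

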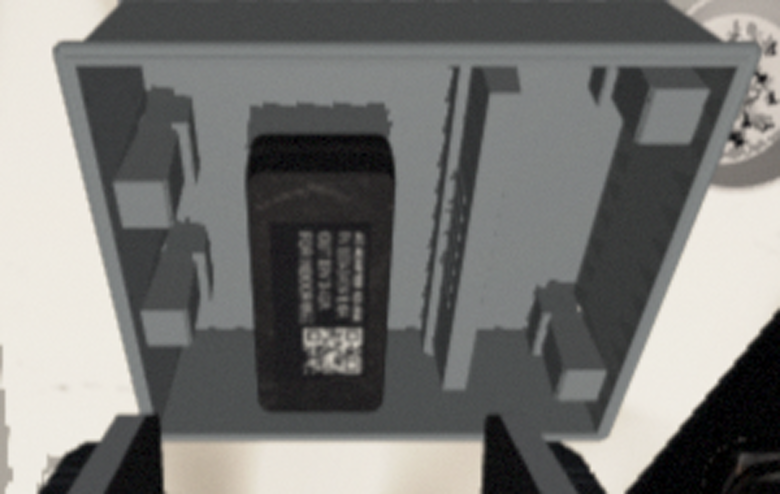

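Request:
servo_tool(
  rows=[
    [[0, 0, -3], 0, 5.6],
    [[0, 0, -4], 0, 5.6],
    [[0, 0, -4], 0, 5.6],
    [[0, 0, -3], 0, 5.6],
    [[0, 0, -1.2], 0, 5.6],
  ],
)

```text
clock: 16.13
eef_pos: [516.6, -269.9, 83.4]
tcp_rot: [-3.137, 0.008, 0.104]
contact_force: [-0.3, 0.3, -0.3]
opening: 0.653
```

Request:
servo_tool(
  rows=[
    [[0, 0, -0.8], 0, 5.6],
    [[0, 0, 0], 0, 5.6],
    [[0, 0, 0], 0, 4.4],
    [[0, 0, 0], 0, 4.4],
    [[0, 0, 0], 0, 4.4],
  ],
  squeeze=40,
)

```text
clock: 16.55
eef_pos: [521.1, -272.3, 82.5]
tcp_rot: [3.14, -0.002, 0.104]
contact_force: [0.2, 0.5, -2.4]
opening: 0.57
```

Request:
servo_tool(
  rows=[
    [[0.4, 0.04, 0.25], 0, 4.4],
    [[0.5, 0.05, 0.3], 0, 4.4],
    [[0.5, 0.05, 0.3], 0, 4.4],
    [[0.4, 0.04, 0.25], 0, 4.4],
    [[0, 0, 0], 0, 4.4],
  ],
)

```text
clock: 16.97
eef_pos: [540.0, -270.3, 93.1]
tcp_rot: [3.14, -0.002, 0.104]
contact_force: [-0.1, 0.3, -1.8]
opening: 0.575
```

Run:
```python
from h import *
s=r.sense();print(s['clock'],s['eef_pos'].round(1),s['tcp_rot'].round(3),s['opening'],s['contact_force'])
g=grab('side'); cv2.imwrite('pics/s17.png',cv2.resize(g['frame'][150:300,230:430,::-1],None,fx=3.5,fy=3.5,interpolation=cv2.INTER_CUBIC))
```

```text
16.9667 [ 540.  -270.3   93.1] [ 3.14e+00 -2.00e-03  1.04e-01] 0.574663809339081 [-0.10047098  0.27045951 -1.84924302]
```

View pics/s17.png

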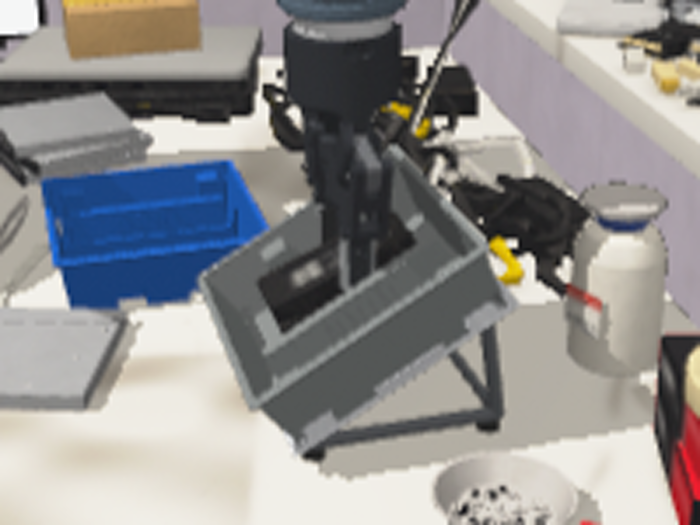

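Request:
servo_tool(
  rows=[
    [[0, 0, -0.4], 0, 4.4],
    [[0, 0, -0.3], 0, 4.4],
    [[-0.1, 0, -0.3], 0, 4.4],
  ],
  squeeze=20,
)

```text
clock: 17.27
eef_pos: [538.2, -270.3, 84.8]
tcp_rot: [3.141, -0.002, 0.104]
contact_force: [-13.0, 12.0, 63.9]
opening: 0.579
```

Request:
servo_tool(
  rows=[
    [[-0.1, 0, -0.2], 0, 4.4],
    [[-0.1, 0, -0.2], 0, 4.4],
  ],
)

```text
clock: 17.43
eef_pos: [538.2, -270.4, 84.7]
tcp_rot: [3.14, -0.006, 0.103]
contact_force: [-14.9, 17.7, 86.8]
opening: 0.576
```

Request:
servo_tool(
  rows=[
    [[0, 0, 0.7], 0, 4.4],
  ],
)

```text
clock: 17.52
eef_pos: [536.6, -270.3, 87.7]
tcp_rot: [3.14, -0.003, 0.104]
contact_force: [-0.0, 0.1, -2.7]
opening: 0.577
```

Run:
```python
from h import *
s=r.sense();print(s['clock'],s['eef_pos'].round(1),s['tcp_rot'].round(3),s['opening'],s['contact_force'])
g=grab('side'); cv2.imwrite('pics/s18.png',cv2.resize(g['frame'][150:300,230:430,::-1],None,fx=3.5,fy=3.5,interpolation=cv2.INTER_CUBIC))
g=grab('wrist'); save(g,'pics/w18.png')
```

```text
17.5167 [ 536.6 -270.3   87.7] [ 3.14e+00 -3.00e-03  1.04e-01] 0.5765444250979734 [-0.00631319  0.12803293 -2.73749978]
```

View pics/s18.png

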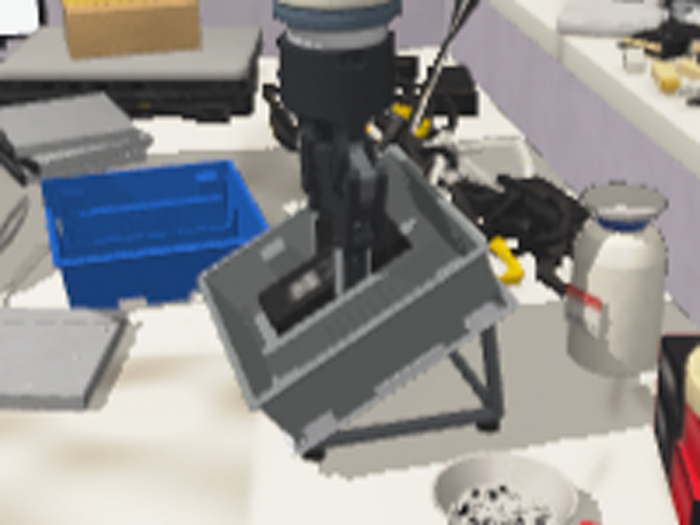

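View pics/w18.png

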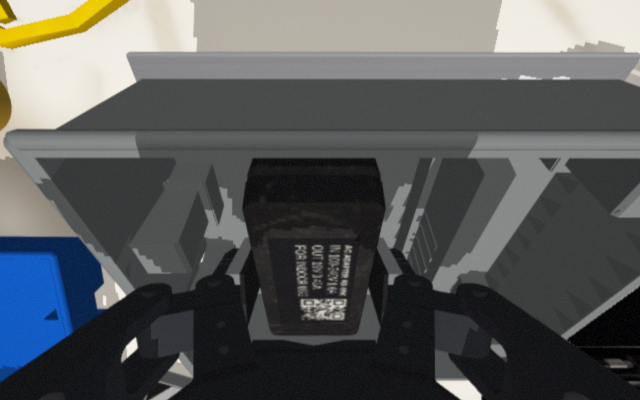

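Request:
servo_tool(
  rows=[
    [[0, 0, -0.15], 0, 4.4],
    [[0, 0, 0], 0, 5.3],
    [[0, 0, 0], 0, 5.5],
    [[0, 0, 0], 0, 5.5],
    [[0, 0, 1], 0, 5.5],
  ],
)

```text
clock: 18.03
eef_pos: [534.0, -269.5, 91.8]
tcp_rot: [-3.14, 0.003, 0.104]
contact_force: [-0.0, 0.3, 0.0]
opening: 0.638
```

Request:
servo_tool(
  rows=[
    [[0, 0, 2], 0, 5.5],
    [[0, 0, 4], 0, 5.5],
    [[0, 0, 4], 0, 5.5],
    [[-1, 0, 4], 0, 5.5],
    [[0, 0, 0], 0, 5.5],
  ],
)

```text
clock: 18.45
eef_pos: [527.8, -271.9, 242.3]
tcp_rot: [3.135, -0.009, 0.104]
contact_force: [2.4, -1.0, 0.4]
opening: 0.639
```

```bash
cat > meas.py <<'E'
from h import *
R=(Ro.from_euler('z',.103)*Ro.from_euler('y',-np.pi/6)).as_matrix(); c=np.array([537.4,-294,84.9])
g=grab('wrist'); print(r.sense()['eef_pos'].round(1))
W=cloud(g); q=(W-c)@R
m=(abs(q[...,0])<100)&(abs(q[...,1])<105)&(abs(q[...,2])<35)
Q=q[m]; rim=Q[Q[:,2]>19]
print('rim z99',np.percentile(Q[:,2],99).round(1),'rect',cv2.minAreaRect(rim[:,:2].astype(np.float32)))
rid=Q[(abs(Q[:,2]-14)<4)&(abs(Q[:,0])<50)&(abs(Q[:,1]+30)<14)]; print('ridge',np.percentile(rid,[3,50,97],0).round(1).tolist())
a=(abs(q[...,1]-24)<18)&(abs(q[...,0])<85)&(q[...,2]>-30)&(q[...,2]<40)
Q=q[a]
for x in range(-84,86,7):
    s=abs(Q[:,0]-x)<3.5
    if s.sum()>3: print(x,np.percentile(Q[s,2],[10,50,90]).round(1), end=' ')
E
python3 - <<'E'
from meas import *
s=r.sense();print(s['clock'],s['contact_force'])
save(g,'pics/w19.png')
E
```

```text
[ 527.1 -271.3  238.9]
rim z99 24.8 rect ((-0.53765869140625, 0.6530532836914062), (175.07664489746094, 186.90928649902344), 0.0007526070112362504)
ridge [[-45.7, -33.6, 11.0], [9.0, -28.9, 13.1], [47.6, -24.7, 14.1]]
-84 [17.6 23.4 24.5] -77 [ 5.  12.1 20.8] -70 [6.6 7.1 7.7] -63 [6.6 7.2 7.8] -56 [6.7 7.3 7.8] -49 [6.8 7.3 7.9] -42 [6.7 7.4 7.9] -35 [6.5 7.3 7.9] -28 [6.6 7.2 7.9] -21 [6.6 7.2 7.9] -14 [6.6 7.3 8. ] -7 [6.6 7.2 7.8] 0 [6.6 7.2 7.9] 7 [6.6 7.2 7.8] 14 [6.5 7.1 7.8] 21 [6.3 7.1 7.7] 28 [-8.9  6.8  7.7] 35 [-23.6 -10.5   4.4] 42 [-24.1 -23.4 -22.6] 49 [-24.1 -23.4 -22.6] 77 [-26.  -11.5   7.1] 84 [-26.5  22.7  24.5] 18.5 [-0.68484775 -0.03375172 -1.48246989]
```

View pics/w19.png

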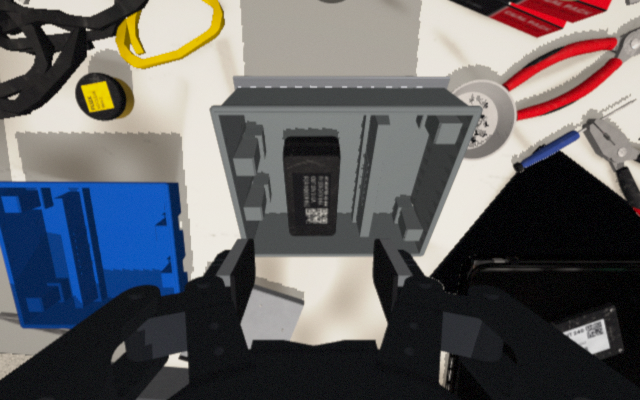

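Request:
servo_tool(
  rows=[
    [[-1.4, 3.1, 0], 0, 5],
    [[-1.4, 3.1, 0], 0, 4],
    [[-1.4, 3.1, 0], 0, 4],
    [[-1.4, 3.1, 0], 0, 4],
    [[-1.4, 3.1, 0], 0, 4],
  ],
)

```text
clock: 18.92
eef_pos: [454.0, -113.8, 232.9]
tcp_rot: [-3.141, 0.001, 0.103]
contact_force: [-0.3, 0.3, -0.2]
opening: 0.466
```

Request:
servo_tool(
  rows=[
    [[-1.4, 3.1, 0], 0, 4],
    [[-1.4, 3.1, 0], 0, 4],
    [[-1.2, 3.1, 0], 0, 4],
    [[0, 0, 0], 0, 4],
    [[0, 0, 0], 0, 4],
  ],
)

```text
clock: 19.33
eef_pos: [414.5, -20.9, 233.3]
tcp_rot: [-3.142, 0.0, 0.107]
contact_force: [0.5, -0.1, 1.0]
opening: 0.468
```

Run:
```python
from h import *
s=r.sense();print(s['clock'],s['eef_pos'].round(1),s['tcp_rot'].round(3),s['opening'])
g=grab('wrist'); save(g,'pics/w20.png'); W=cloud(g)
hsv=cv2.cvtColor(g['frame'],cv2.COLOR_RGB2HSV)
m=((hsv[...,0]>100)&(hsv[...,0]<125)&(hsv[...,1]>150)&(hsv[...,2]>60)).astype(np.uint8)
k,l,st,c=cv2.connectedComponentsWithStats(m); i=1+np.argmax(st[1:,4]); P=W[l==i]; P=P[~np.isnan(P[:,0])]
rim=P[P[:,2]>45]; rect=cv2.minAreaRect(rim[:,:2].astype(np.float32)); print('rim',rect,np.percentile(P[:,2],99))
rd=P[(abs(P[:,2]-39)<3)]
print('ridge cand',len(rd)); 
ang=np.radians((rect[2]+45)%90-45); R2=np.array([[np.cos(ang),-np.sin(ang)],[np.sin(ang),np.cos(ang)]])
q=(P[:,:2]-np.array(rect[0]))@R2
s=(abs(P[:,2]-39)<3)&(abs(q[:,0])<50)&(abs(q[:,1]-30)<14); print('ridge local',np.percentile(np.c_[q,P[:,2]][s],[3,50,97],0).round(1),'grip world',(R2@[0,30]+rect[0]).round(1),'ang',ang)
s=(P[:,2]<10)&(abs(q[:,0])<60)&(abs(q[:,1])<70); print('floor z',np.median(P[s,2]),'tilt n',np.linalg.svd(P[s]-P[s].mean(0))[2][2].round(3))
```

```text
19.3333 [414.5 -20.9 233.3] [-3.142  0.     0.107] 0.4677250714927328
rim ((415.58172607421875, -40.826316833496094), (171.9440155029297, 185.5865020751953), 5.564259052276611) 51.53392777064565
ridge cand 2575
ridge local [[-46.3  26.   37.6]
 [  3.9  30.9  39.6]
 [ 47.8  35.1  41.1]] grip world [412.7 -11. ] ang 0.09711464089612615
floor z 3.2217685954060187 tilt n [-0.001 -0.001 -1.   ]
```

View pics/w20.png

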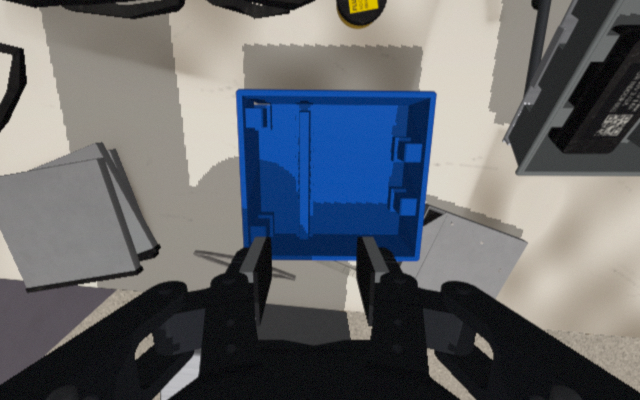

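Request:
servo_tool(
  rows=[
    [[-0.2, 1.0, -3], -0.01, 4],
    [[0, 0, -4], 0, 4],
    [[0, 0, -4], 0, 4],
    [[0, 0, -4], 0, 4],
    [[0, 0, -2.5], 0, 4],
  ],
)

```text
clock: 19.8
eef_pos: [412.2, -13.1, 55.4]
tcp_rot: [-3.141, 0.003, 0.092]
contact_force: [0.2, 0.4, 0.3]
opening: 0.469
```

Request:
servo_tool(
  rows=[
    [[0, 0, -1.5], 0, 4],
    [[0, 0, -1.0], 0, 4],
    [[0, 0, -1.0], 0, 4],
    [[0, 0, 0], 0, 4],
  ],
)

```text
clock: 20.13
eef_pos: [412.7, -13.1, 21.6]
tcp_rot: [-3.141, 0.003, 0.092]
contact_force: [-0.1, 0.9, 0.6]
opening: 0.47
```

Request:
servo_tool(
  rows=[
    [[0, 0, 0], 0, 1.0],
    [[0, 0, 0], 0, 0.8],
    [[0, 0, 0], 0, 0.5],
    [[0, 0, 0], 0, 0.5],
    [[0, 0, 0], 0, 0.5],
  ],
  squeeze=50,
)

```text
clock: 20.55
eef_pos: [413.6, -12.2, 24.0]
tcp_rot: [3.141, -0.001, 0.094]
contact_force: [-0.5, -0.5, -2.1]
opening: 0.166
```

Request:
servo_tool(
  rows=[
    [[0, 0, 0.5], 0, 0.5],
    [[0, 0, 1.5], 0, 0.5],
    [[0, 0, 3], 0, 0.5],
    [[0, 0, 3], 0, 0.5],
    [[0, 0, 3], 0, 0.5],
  ],
)

```text
clock: 20.97
eef_pos: [412.6, -11.9, 135.1]
tcp_rot: [-3.141, 0.001, 0.094]
contact_force: [1.2, -0.3, -2.3]
opening: 0.128
```

Run:
```python
from h import *
s=r.sense();print(s['clock'],s['eef_pos'].round(1),s['tcp_rot'].round(3),s['opening'],s['contact_force'])
g=grab('wrist'); save(g,'pics/w21.png')
```

```text
20.9667 [412.6 -11.9 135.1] [-3.141e+00  1.000e-03  9.400e-02] 0.12790873376878062 [ 1.17620578 -0.30145213 -2.3244084 ]
```

View pics/w21.png

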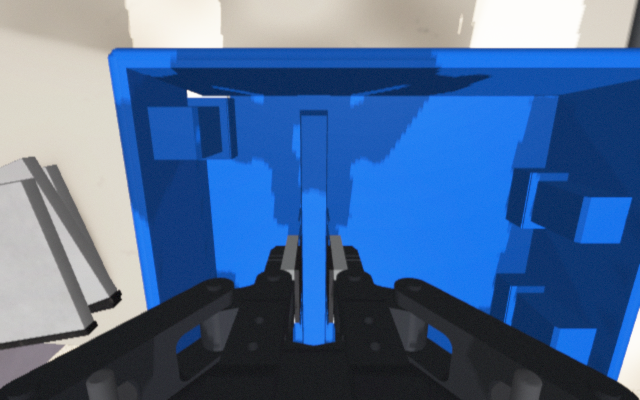

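Run:
```python
from h import *
R=(Ro.from_euler('z',.103)*Ro.from_euler('y',-np.pi/6)).as_matrix(); c=np.array([537.4,-294,84.9]); c=c+R@[-.4,.7,0]
print('c',c)
d=np.array([0,0,8])
for q in [(36,30,56),(36,30,64),(0,30,64),(0,30,56),(0,30,48)]: print(q,(c+R@q-d).round(1))
print(R.round(3))
```

```text
c [ 536.98345316 -293.33932706   84.7       ]
(36, 30, 56) [ 537.1 -263.2  143.2]
(36, 30, 64) [ 533.1 -263.6  150.1]
(0, 30, 64) [ 502.1 -266.8  132.1]
(0, 30, 56) [ 506.  -266.4  125.2]
(0, 30, 48) [ 510.  -266.   118.3]
[[ 0.861 -0.103 -0.497]
 [ 0.089  0.995 -0.051]
 [ 0.5    0.     0.866]]
```

Request:
servo_tool(
  rows=[
    [[0, 0, 3], 0, 0.5],
    [[0, -1, 3], 0.008, 0.5],
    [[1.0, -2, 1.5], 0, 0.5],
    [[1.5, -3.1, 1.0], 0, 0.5],
    [[1.5, -3.1, 0], 0, 0.5],
  ],
)

```text
clock: 21.43
eef_pos: [454.7, -104.9, 221.6]
tcp_rot: [3.14, -0.005, 0.104]
contact_force: [0.8, -0.3, -1.8]
opening: 0.133
```

Request:
servo_tool(
  rows=[
    [[1.6, -3.2, 0], 0, 0.5],
    [[1.6, -3.2, 0], 0, 0.5],
    [[1.6, -3.2, 0], 0, 0.5],
    [[1.6, -3.2, 0], 0, 0.5],
    [[1.2, -2, 0], 0, 0.5],
  ],
)

```text
clock: 21.85
eef_pos: [530.1, -254.9, 218.7]
tcp_rot: [3.141, -0.001, 0.101]
contact_force: [0.1, -0.2, -1.9]
opening: 0.127
```

Request:
servo_tool(
  rows=[
    [[0.8, -1.2, 0], 0, 0.5],
    [[0, 0, 0], 0, 0.5],
    [[0, 0, 0], 0, 0.5],
  ],
)

```text
clock: 22.1
eef_pos: [536.8, -264.1, 218.2]
tcp_rot: [-3.141, 0.001, 0.101]
contact_force: [-0.6, -0.2, -2.9]
opening: 0.126
```

Run:
```python
from h import *
s=r.sense();print(s['clock'],s['eef_pos'].round(1),s['tcp_rot'].round(3),s['opening'],s['contact_force'])
g=grab('wrist'); save(g,'pics/w22.png')
g=grab('side'); cv2.imwrite('pics/s22.png',cv2.resize(g['frame'][120:300,230:430,::-1],None,fx=3.2,fy=3.2,interpolation=cv2.INTER_CUBIC))
```

```text
22.1 [ 536.8 -264.1  218.2] [-3.141e+00  1.000e-03  1.010e-01] 0.12606951917403258 [-0.56641378 -0.19447132 -2.88761687]
```

View pics/s22.png

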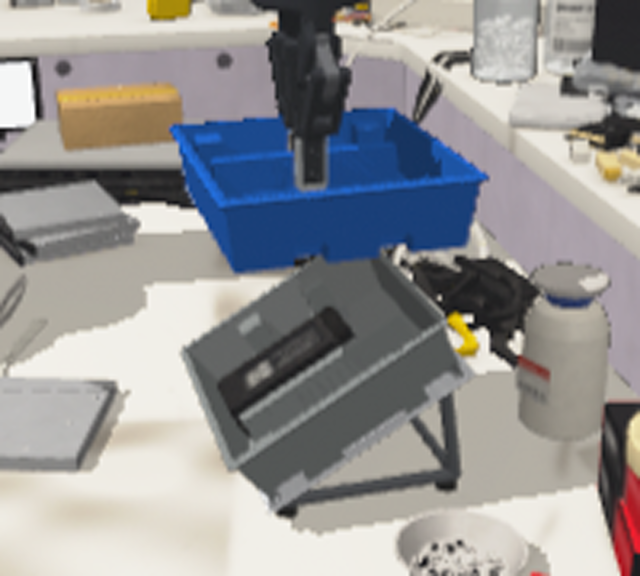

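View pics/w22.png

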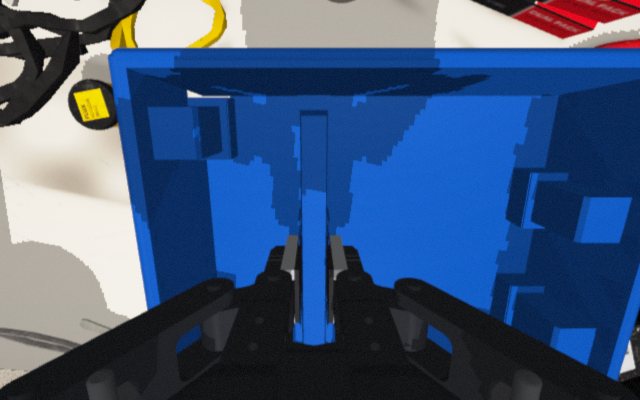

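Request:
servo_tool(
  rows=[
    [[0, 0.1, -1.5], 0, 0.5],
    [[0, 0, -1.5], 0, 0.5],
    [[0, 0, -0.8], 0, 0.5],
    [[0, 0, 0], 0, 0.5],
  ],
  squeeze=20,
)

```text
clock: 22.53
eef_pos: [535.8, -261.6, 179.0]
tcp_rot: [-3.14, 0.003, 0.103]
contact_force: [0.3, 0.4, -2.2]
opening: 0.13
```

Request:
servo_tool(
  rows=[
    [[0, 0, -0.5], 0, 0.5],
    [[0, 0, -0.5], 0, 0.5],
    [[0, 0, -0.4], 0, 0.5],
    [[0, 0, -0.4], 0, 0.5],
  ],
)

```text
clock: 22.87
eef_pos: [536.6, -263.2, 164.1]
tcp_rot: [3.141, 0.001, 0.102]
contact_force: [-15.0, 2.7, 19.8]
opening: 0.129
```

Run:
```python
from h import *
s=r.sense();print(s['clock'],s['eef_pos'].round(1),s['tcp_rot'].round(3),s['opening'],s['contact_force'])
g=grab('side'); cv2.imwrite('pics/s23.png',cv2.resize(g['frame'][120:300,230:430,::-1],None,fx=3.2,fy=3.2,interpolation=cv2.INTER_CUBIC))
```

```text
22.8667 [ 536.6 -263.2  164.1] [3.141e+00 1.000e-03 1.020e-01] 0.12867543709711798 [-14.97174905   2.66470633  19.79758333]
```

View pics/s23.png

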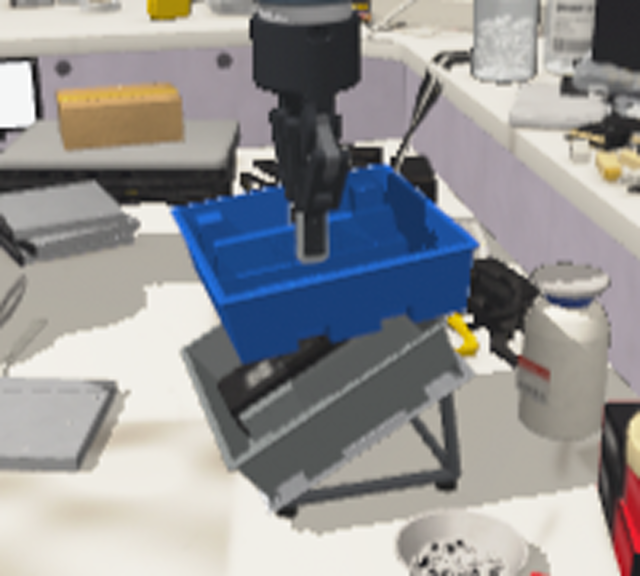

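Request:
servo_tool(
  rows=[
    [[-0.2, 0, -0.3], 0, 0.5],
    [[-0.1, 0, -0.4], 0, 0.5],
    [[-0.1, 0, -0.4], 0, 0.5],
  ],
)

```text
clock: 23.17
eef_pos: [533.9, -263.5, 153.7]
tcp_rot: [3.14, -0.002, 0.102]
contact_force: [-4.9, 0.7, 12.9]
opening: 0.128
```

```bash
cat > blue.py <<'E'
from h import *
def tilt(name,lo=None):
    g=grab(name); W=cloud(g)
    hsv=cv2.cvtColor(g['frame'],cv2.COLOR_RGB2HSV)
    m=((hsv[...,0]>100)&(hsv[...,0]<125)&(hsv[...,1]>150)&(hsv[...,2]>60)).astype(np.uint8)
    k,l,st,c=cv2.connectedComponentsWithStats(m); i=1+np.argmax(st[1:,4]); P=W[l==i]; P=P[~np.isnan(P[:,0])]
    # RANSAC plane with normal near up
    rng=np.random.default_rng(0); best=(0,)
    for t in range(3000):
        a=P[rng.integers(0,len(P),3)]; n=np.cross(a[1]-a[0],a[2]-a[0]); L=np.linalg.norm(n)
        if L<500: continue
        n/=L; n*=np.sign(n[2])
        if n[2]<.8 or abs(n[1])>.15: continue
        k=(abs((P-a[0])@n)<1.2).sum()
        if k>best[0]: best=(k,n,a[0])
    s=abs((P-best[2])@best[1])<1.5; F=P[s]; n=np.linalg.svd(F-F.mean(0))[2][2]; n*=np.sign(n[2])
    return n,F,P,g
def show(name):
    n,F,P,g=tilt(name); print(name,'n',n.round(3),'tilt deg',np.degrees(np.arctan2(-n[0],n[2])).round(2),'roll',np.degrees(np.arctan2(n[1],n[2])).round(2),'pts',len(F),len(P),'ctr',F.mean(0).round(1))
    return n,F,P,g
E
python3 - <<'E'
from blue import *
s=r.sense();print(s['clock'],s['eef_pos'].round(1),s['tcp_rot'].round(3),s['opening'],s['contact_force'])
n,F,P,g=show('wrist'); save(g,'pics/w24.png')
n,F,P,g=show('side'); cv2.imwrite('pics/s24.png',cv2.resize(g['frame'][120:300,230:430,::-1],None,fx=3.2,fy=3.2,interpolation=cv2.INTER_CUBIC))
E
```

```text
23.1667 [ 533.9 -263.5  153.7] [ 3.14e+00 -2.00e-03  1.02e-01] 0.12763151795720806 [-4.90294896  0.73739506 12.94434242]Traceback (most recent call last):
  File "<stdin>", line 3, in <module>
  File "blue.py", line 19, in show
    n,F,P,g=tilt(name); print(name,'n',n.round(3),'tilt deg',np.degrees(np.arctan2(-n[0],n[2])).round(2),'roll',np.degrees(np.arctan2(n[1],n[2])).round(2),'pts',len(F),len(P),'ctr',F.mean(0).round(1))
            ~~~~^^^^^^
  File "blue.py", line 16, in tilt
    s=abs((P-best[2])@best[1])<1.5; F=P[s]; n=np.linalg.svd(F-F.mean(0))[2][2]; n*=np.sign(n[2])
                                              ~~~~~~~~~~~~~^^^^^^^^^^^^^
    u, s, vh = gufunc(a, signature=signature)
               ~~~~~~^^^^^^^^^^^^^^^^^^^^^^^^
numpy._core._exceptions._ArrayMemoryError: Unable to allocate 17.0 GiB for an array with shape (47791, 47791) and data type float64
```

```bash
sed -i 's/np.linalg.svd(F-F.mean(0))\[2\]\[2\]/np.linalg.svd(np.cov(F.T))[2][2]/' blue.py
python3 - <<'E'
from blue import *
n,F,P,g=show('wrist'); save(g,'pics/w24.png')
n,F,P,g=show('side'); cv2.imwrite('pics/s24.png',cv2.resize(g['frame'][120:300,230:430,::-1],None,fx=3.2,fy=3.2,interpolation=cv2.INTER_CUBIC))
E
```

```text
wrist n [-0.322 -0.032  0.946] tilt deg 18.77 roll -1.95 pts 46941 119688 ctr [ 566.  -297.   138.2]
side n [-0.321 -0.034  0.946] tilt deg 18.75 roll -2.05 pts 332 3580 ctr [ 528.8 -343.4  172.9]
```

View pics/s24.png

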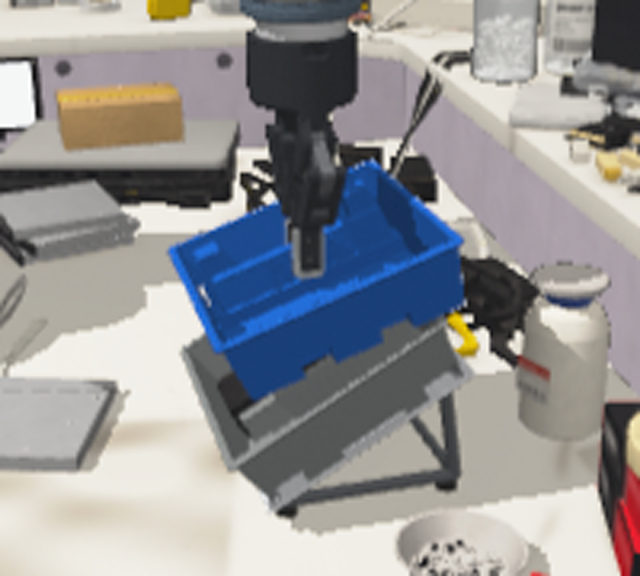

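View pics/w24.png

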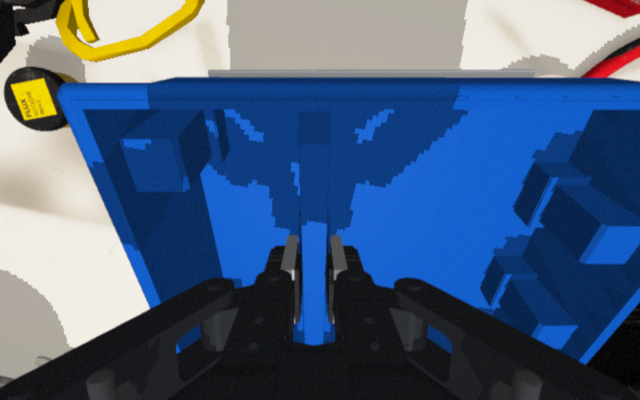

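Request:
servo_tool(
  rows=[
    [[-0.1, 0, -0.4], 0, 0.5],
    [[-0.1, 0, -0.4], 0, 0.5],
    [[-0.1, 0, -0.3], 0, 0.5],
    [[0, 0, 0], 0, 0.5],
  ],
)

```text
clock: 23.65
eef_pos: [531.4, -263.8, 141.8]
tcp_rot: [3.14, -0.003, 0.102]
contact_force: [-2.0, -0.2, 5.2]
opening: 0.126
```

Run:
```python
from blue import *
s=r.sense();print(s['clock'],s['eef_pos'].round(1),s['tcp_rot'].round(3),s['opening'],s['contact_force'])
n,F,P,g=show('wrist'); 
n,F,P,g=show('side');
```

```text
23.65 [ 531.4 -263.8  141.8] [ 3.14e+00 -3.00e-03  1.02e-01] 0.12552551230114603 [-1.97976755 -0.1781008   5.17120114]
wrist n [-0.491 -0.05   0.87 ] tilt deg 29.45 roll -3.28 pts 35263 124768 ctr [ 555.5 -295.8  125.7]
side n [-0.508  0.04   0.86 ] tilt deg 30.56 roll 2.65 pts 352 3613 ctr [ 525.1 -322.8  153.7]
```

Request:
servo_tool(
  rows=[
    [[-0.5, -0.05, 0.87], 0, 0.5],
    [[-0.5, -0.05, 0.87], 0, 0.5],
    [[0, 0, 0], 0, 0.5],
  ],
  squeeze=40,
)

```text
clock: 24.0
eef_pos: [519.9, -264.4, 159.8]
tcp_rot: [3.141, -0.001, 0.102]
contact_force: [0.5, -1.0, -2.3]
opening: 0.128
```

```bash
cat > bpos.py <<'E'
from blue import *
R=(Ro.from_euler('z',.103)*Ro.from_euler('y',-np.pi/6)).as_matrix(); c=np.array([537.,-293.3,84.7])
def bpos():
    s=r.sense();print(s['clock'],s['eef_pos'].round(1),s['tcp_rot'].round(3),s['opening'],s['contact_force'].round(1))
    n,F,P,g=show('wrist')
    q=(P-c)@R
    f=((F-c)@R); zf=np.median(f[:,2]); print('floor z',zf.round(1),'-> centre z',(zf+22.5+.8).round(1))
    top=zf+47.5+.8
    rim=q[q[:,2]>top-5]
    # back rim edge: max x by y-bins, side edges by x-bins
    xs=[(y,np.percentile(rim[abs(rim[:,1]-y)<5,0],99).round(1)) for y in (-60,-30,0,30,60) if (abs(rim[:,1]-y)<5).sum()>5]
    print('back edge x(y)',xs)
    for x in range(-80,140,20):
        b=rim[abs(rim[:,0]-x)<6]
        if len(b)>10: print('x',x,'y ext',np.percentile(b[:,1],[1,99]).round(1),end='; ')
    rd=q[(abs(q[:,2]-(zf+36.5))<3)&(abs(q[:,1]-30)<15)]
    if len(rd)>20: print('\nridge',np.percentile(rd,[3,50,97],0).round(1).tolist())
    return g
E
python3 - <<'E'
from bpos import *
g=bpos(); save(g,'pics/w25.png')
g=grab('side'); cv2.imwrite('pics/s25.png',cv2.resize(g['frame'][120:300,230:430,::-1],None,fx=3.2,fy=3.2,interpolation=cv2.INTER_CUBIC))
E
```

```text
24.0 [ 519.9 -264.4  159.8] [ 3.141e+00 -1.000e-03  1.020e-01] 0.12818239345396573 [ 0.5 -1.  -2.3]
wrist n [-0.484 -0.05   0.874] tilt deg 28.99 roll -3.28 pts 35779 124933 ctr [ 544.4 -296.4  143.7]
floor z 47.6 -> centre z 70.9
back edge x(y) [(-30, np.float64(112.7)), (0, np.float64(112.6)), (30, np.float64(112.8)), (60, np.float64(112.7))]
x -20 y ext [-92.5 -85.6]; x 0 y ext [-91.7 -85.2]; x 20 y ext [-91.3 -85. ]; x 40 y ext [-90.5  92.6]; x 60 y ext [-7.3 92.8]; x 80 y ext [87.  92.9]; x 100 y ext [-9.4 93.1]; 
ridge [[-20.0, 26.3, 81.6], [63.1, 30.6, 83.8], [106.9, 35.1, 85.0]]
```

View pics/s25.png

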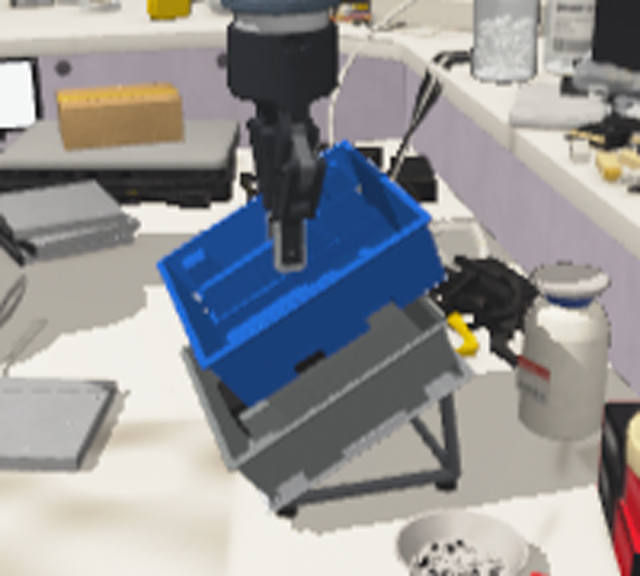

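Request:
servo_tool(
  rows=[
    [[-0.7, -0.1, -0.4], 0, 0.5],
    [[-0.8, -0.1, -0.5], 0, 0.5],
    [[-0.7, -0.05, -0.4], 0, 0.5],
    [[0.5, 0.05, -0.87], 0, 0.5],
    [[0.4, 0.05, -0.69], 0, 0.5],
  ],
)

```text
clock: 24.52
eef_pos: [506.6, -265.5, 128.3]
tcp_rot: [-3.141, 0.001, 0.101]
contact_force: [-0.7, 0.1, -2.0]
opening: 0.129
```

Request:
servo_tool(
  rows=[
    [[0, 0, 0], 0, 0.5],
    [[0, 0, 0], 0, 0.5],
  ],
)

```text
clock: 24.68
eef_pos: [507.4, -265.3, 128.5]
tcp_rot: [-3.141, 0.001, 0.102]
contact_force: [-0.0, -0.1, -2.0]
opening: 0.131
```

Run:
```python
from bpos import *
g=bpos(); save(g,'pics/w26.png')
g=grab('side'); cv2.imwrite('pics/s26.png',cv2.resize(g['frame'][120:300,230:430,::-1],None,fx=3.2,fy=3.2,interpolation=cv2.INTER_CUBIC))
g=grab('scene'); cv2.imwrite('pics/c26.png',cv2.resize(g['frame'][100:240,280:460,::-1],None,fx=4,fy=4,interpolation=cv2.INTER_CUBIC))
```

```text
24.6833 [ 507.4 -265.3  128.5] [-3.141e+00  1.000e-03  1.020e-01] 0.13070428576976054 [-0.  -0.1 -2. ]
wrist n [-0.483 -0.052  0.874] tilt deg 28.9 roll -3.42 pts 35686 125068 ctr [ 532.  -297.   112.5]
floor z 26.7 -> centre z 50.0
back edge x(y) [(-30, np.float64(86.2)), (0, np.float64(86.1)), (30, np.float64(86.2)), (60, np.float64(86.3))]
x -40 y ext [-91.1 -85. ]; x -20 y ext [-91.4 -84.7]; x 0 y ext [-91.   36.6]; x 20 y ext [-86.9  92.9]; x 40 y ext [30.  92.9]; x 60 y ext [87.3 93. ]; x 80 y ext [-38.1  92. ]; 
ridge [[-46.8, 26.6, 60.8], [36.2, 30.9, 62.9], [80.5, 35.4, 64.3]]
```

View pics/s26.png

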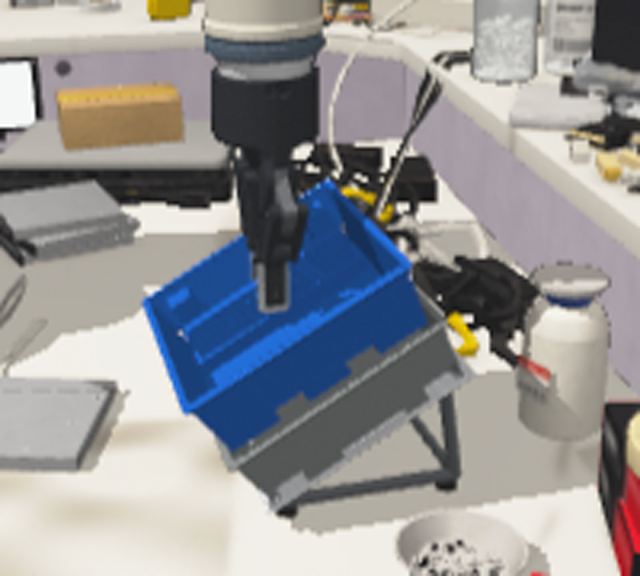

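View pics/c26.png

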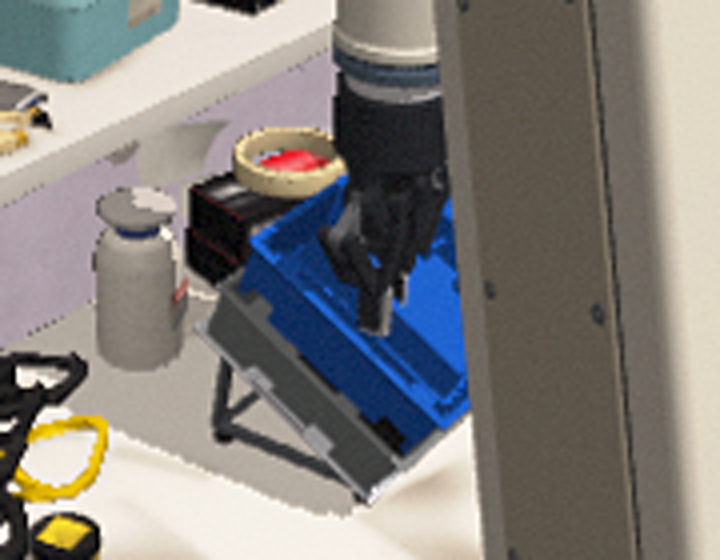

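View pics/w26.png

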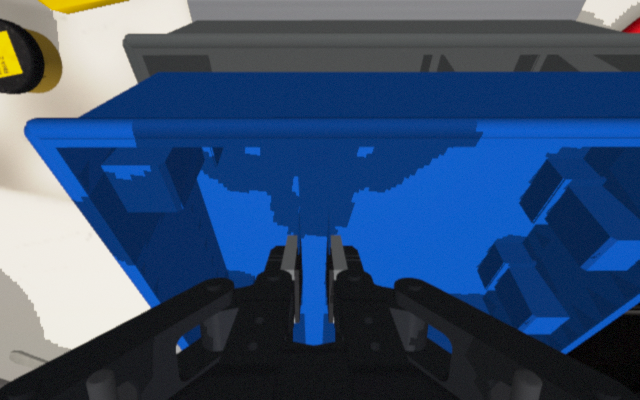

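Run:
```python
from bpos import *
g=grab('wrist'); W=cloud(g); q=(W-c)@R
hsv=cv2.cvtColor(g['frame'],cv2.COLOR_RGB2HSV)
nb=(hsv[...,1]<110)&(abs(q[...,2]-23)<6)&(abs(q[...,0]-85)<12)&(abs(q[...,1])<100)
Q=q[nb]; print(len(Q),np.percentile(Q,[1,50,99],0).round(1).tolist())
for y in (-60,-30,0,30,60,80): 
    b=Q[abs(Q[:,1]-y)<6]; print(y,len(b),np.percentile(b[:,0],[1,99]).round(1) if len(b)>5 else '', np.percentile(b[:,2],95).round(1) if len(b)>5 else '')
```

```text
11439 [[74.8, -73.3, 20.7], [84.1, 13.7, 23.6], [86.9, 91.5, 25.2]]
-60 782 [80.9 86.9] 24.8
-30 777 [80.9 86.9] 24.8
0 775 [80.9 86.9] 24.7
30 773 [81. 87.] 24.7
60 819 [80.8 86.9] 24.7
80 810 [80.6 86.9] 24.7
```

Request:
servo_tool(
  rows=[
    [[0.15, -0.05, -0.15], 0, 0.5],
    [[0.1, 0.01, -0.17], 0, 0.5],
    [[0.1, 0.01, -0.17], 0, 0.5],
    [[0, 0, 0], 0, 0.5],
  ],
  squeeze=25,
)

```text
clock: 25.22
eef_pos: [510.9, -265.8, 124.2]
tcp_rot: [-3.141, 0.0, 0.102]
contact_force: [0.1, -0.2, -3.1]
opening: 0.127
```

Run:
```python
from bpos import *
g=bpos()
```

```text
25.2167 [ 510.9 -265.8  124.2] [-3.141  0.     0.102] 0.12693584756695073 [ 0.1 -0.2 -3.1]
wrist n [-0.482 -0.051  0.874] tilt deg 28.89 roll -3.36 pts 35749 125092 ctr [ 535.4 -297.7  108.1]
floor z 21.3 -> centre z 44.6
back edge x(y) [(-30, np.float64(87.1)), (0, np.float64(87.1)), (30, np.float64(87.0)), (60, np.float64(87.1))]
x -40 y ext [-91.9 -85.9]; x -20 y ext [-92.4 -85.9]; x 0 y ext [-92.2  27.3]; x 20 y ext [-87.9  92.2]; x 40 y ext [29.4 92.2]; x 60 y ext [86.4 92.4]; x 80 y ext [-39.2  91.5]; 
ridge [[-45.9, 25.8, 55.3], [37.2, 30.2, 57.4], [81.3, 34.6, 58.8]]
```

Request:
servo_tool(
  rows=[
    [[0.05, 0, -0.09], 0, 0.5],
    [[0.05, 0.01, -0.09], 0, 0.5],
    [[0, 0, 0], 0, 0.5],
  ],
  squeeze=20,
)

```text
clock: 25.52
eef_pos: [511.8, -265.8, 122.5]
tcp_rot: [-3.142, 0.0, 0.102]
contact_force: [-0.7, -1.2, -2.4]
opening: 0.129
```

Request:
servo_tool(
  rows=[
    [[0.05, 0, -0.09], 0, 0.5],
    [[0, 0, 0], 0, 0.5],
  ],
)

```text
clock: 25.68
eef_pos: [512.1, -265.8, 122.0]
tcp_rot: [-3.141, 0.0, 0.102]
contact_force: [-3.2, 1.6, 1.8]
opening: 0.128
```

Run:
```python
from bpos import *
g=bpos()
```

```text
25.6833 [ 512.1 -265.8  122. ] [-3.141  0.     0.102] 0.1280741399051523 [-3.2  1.6  1.8]
wrist n [-0.487 -0.048  0.872] tilt deg 29.17 roll -3.18 pts 35428 125057 ctr [ 536.4 -297.7  105.9]
floor z 18.9 -> centre z 42.2
back edge x(y) [(-30, np.float64(86.8)), (0, np.float64(86.9)), (30, np.float64(86.9)), (60, np.float64(86.9))]
x -40 y ext [-92.  -85.6]; x -20 y ext [-92.3 -85.7]; x 0 y ext [-92.3  24.7]; x 20 y ext [-88.1  92. ]; x 40 y ext [28.1 92.2]; x 60 y ext [86.6 92.3]; x 80 y ext [-38.8  91.5]; 
ridge [[-46.4, 25.7, 52.9], [37.8, 30.2, 55.0], [81.2, 34.6, 56.1]]
```

Request:
servo_tool(
  rows=[
    [[0, 0, -0.04], 0, 0.5],
    [[0, 0, 0], 0, 1.6],
    [[0, 0, 0], 0, 3.0],
    [[0, 0, 0], 0, 3.5],
    [[0, 0, 0], 0, 3.5],
  ],
)

```text
clock: 26.15
eef_pos: [512.6, -265.8, 121.4]
tcp_rot: [3.141, -0.0, 0.102]
contact_force: [0.3, -0.0, 0.0]
opening: 0.415
```

Request:
servo_tool(
  rows=[
    [[0, 0, 0.6], 0, 3.5],
    [[0, 0, 2], 0, 3.5],
    [[0, 0, 3.5], 0, 3.5],
    [[0, 0, 4], 0, 3.5],
    [[0, 0, 4], 0, 3.5],
  ],
)

```text
clock: 26.57
eef_pos: [511.8, -265.5, 264.0]
tcp_rot: [-3.141, 0.001, 0.102]
contact_force: [1.2, -0.1, -0.4]
opening: 0.41
```

Request:
servo_tool(
  rows=[
    [[0, 0, 1], 0, 3.5],
    [[0, 0, 0], 0, 3.5],
  ],
)

```text
clock: 26.73
eef_pos: [514.2, -266.7, 276.9]
tcp_rot: [3.137, -0.006, 0.102]
contact_force: [-0.1, 0.1, -0.1]
opening: 0.411
```

Run:
```python
from bpos import *
g=bpos(); save(g,'pics/w30.png')
W=cloud(g); q=(W-c)@R
hsv=cv2.cvtColor(g['frame'],cv2.COLOR_RGB2HSV)
bl=(hsv[...,0]>100)&(hsv[...,0]<125)&(hsv[...,1]>150)
for nm,m,z in (('grey',hsv[...,1]<110,25),('blue',bl,67)):
    Q=q[m&(abs(q[...,2]-z)<5)&(abs(q[...,0])<110)&(abs(q[...,1])<110)]; print(nm,len(Q),np.percentile(Q,[.5,50,99.5],0).round(1).tolist(), cv2.minAreaRect(Q[:,:2].astype(np.float32)) if nm=='blue' else '')
n,F,P,gs=show('side'); cv2.imwrite('pics/s30.png',cv2.resize(gs['frame'][120:330,200:440,::-1],None,fx=2.8,fy=2.8,interpolation=cv2.INTER_CUBIC))
```

```text
26.7333 [ 514.2 -266.7  276.9] [ 3.137 -0.006  0.102] 0.4110450047816395 [-0.1  0.1 -0.1]
wrist n [-0.496 -0.052  0.867] tilt deg 29.8 roll -3.41 pts 12666 34897 ctr [ 522.6 -297.    97.9]
floor z 18.7 -> centre z 42.0
back edge x(y) [(-60, np.float64(83.6)), (-30, np.float64(83.5)), (0, np.float64(85.1)), (30, np.float64(83.4)), (60, np.float64(83.6))]
x -80 y ext [-90.8  65.5]; x -60 y ext [-91.5  89.2]; x -40 y ext [-91.4  91.9]; x -20 y ext [-91.2  91.8]; x 0 y ext [-91.3  92. ]; x 20 y ext [-91.3  92. ]; x 40 y ext [-91.5  92.1]; x 60 y ext [-91.3  92.3]; x 80 y ext [-90.2  90.6]; 
ridge [[-82.7, 20.4, 53.0], [10.1, 30.0, 55.1], [77.8, 39.5, 56.7]]
grey 2368 [[68.9, -92.3, 20.9], [83.6, 0.5, 23.8], [86.9, 92.7, 25.5]] 
blue 5003 [[-86.3, -91.5, 62.1], [73.4, -3.5, 65.7], [83.7, 92.1, 67.3]] ((-2.1025619506835938, 0.15218353271484375), (185.4057159423828, 172.3088836669922), 89.9026107788086)
side n [-0.496 -0.05   0.867] tilt deg 29.78 roll -3.3 pts 409 3988 ctr [ 507.9 -324.3  140.9]
```

View pics/s30.png

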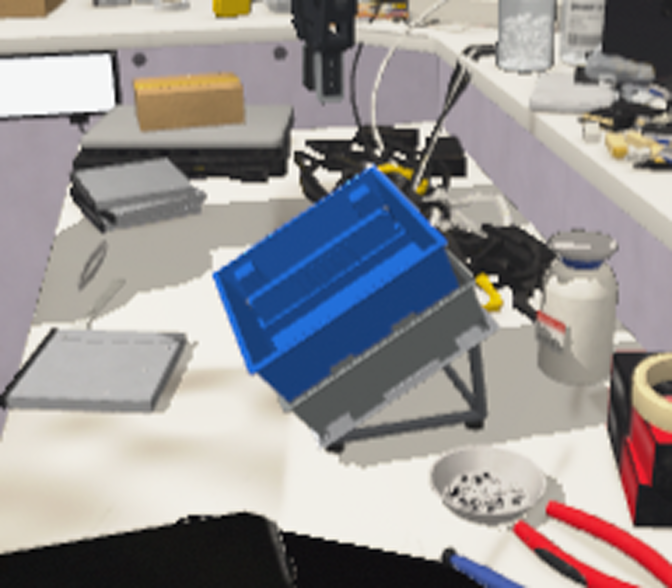

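View pics/w30.png

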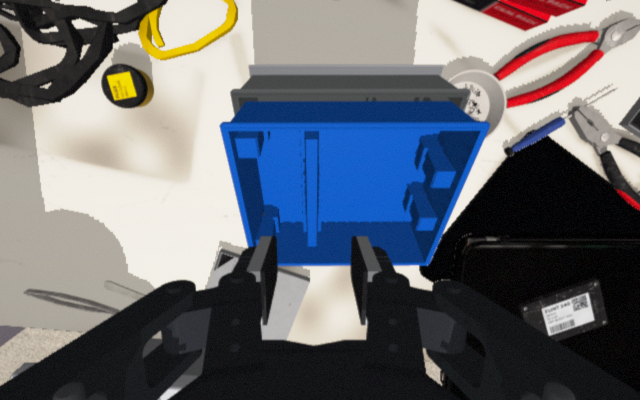

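Run:
```python
from rig import r
print(r.sense()['clock'],r.sense()['contact_force'])
print(r.sign_off())
```

```text
26.8333 [-0.27178909  0.61554908 -0.32801409]
the job is handed in; nothing more can be done
None
```

I finished the job and handed it in at about 27 s. The last checks I made were all within tolerance, but `sign_off` reports no verdict, so I don't know the judged result.

**What I did:** I took out the blue tray, turned it half round and set it flat on the bench. I then laid the adapter in the grey tray's wide compartment. To match the stand's slope, I tilted the blue tray in a light grip against the grey tray's back rim, lowered it onto the lugs and let go.

**Last checks (measured from the wrist and side cameras):**

| What | Measured | Needed |
|---|---|---|
| Blue tray centre above the grey one | 42.0 mm | 39.5 to 44.5 mm |
| Offset along the slope (x) | about 2 to 3 mm downhill, resting at the end of its play | within 7 mm |
| Offset across (y) | under 1 mm | within 7 mm |
| Tilt of the blue tray | 29.8°, against 29.7° when it was nested at the start | parallel within 0.04 rad (2.3°) |
| Grey tray | not visibly moved, in the stand | in the stand |

The dish and tub did not appear to move in the pictures, but I did not measure them. The gripper was clear of everything.

**What went wrong or is unproven:**
- **First adapter placing:** it ended up 8° off, propped on the front wall. I regripped it and moved it uphill, and then its top measured even along its length.
- **Force peak:** during that correction the wrist force reached about 87 N for a moment. The limit is 120 N. I put this down to the adapter already lying flat on the tray floor, so I raised the tool before releasing.
- **Adapter under the tray:** I last measured it before the blue tray went on and could not see it afterwards.

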